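Idle the bench stirrer and hang up the plunger

ROBOT

A 6-joint arm with a two-finger parallel gripper is mounted at the origin on the work surface. World frame = base frame: x ahead of the robot, y to its left, z up, the work surface at z = 0. Lengths are in m, angles in rad, forces in N, time in s.
With the tool pointing down it reaches from about 0.3 to 0.875 m from the base axis. Payload 6.4 kg.
Tool frame: the origin (TCP) lies midway between the tips of the shut fingers; the grasp point (between the pads) lies 19 mm behind it; z points along the fingers, y is the line along which they close (so a half turn about z gives the same grasp; the last joint's range is limited). The gripper opens to 85 mm and grips with 20 to 120 N. Pads are 22 mm wide; open, the fingers measure 114 mm over their backs; the gripper's body (76 mm by 85 mm) begins 54 mm behind the grasp point. The pads swing forward as they close: fully open they stand 13 mm farther back than shut.
Start: joints at [-1.513, 0.181, 1.607, -0, 1.354, -0.206], TCP at [0.15, -0.555, 0.195] pointing down, gripper open.
Joint ranges: [-2.99, 2.99], [-0.89, 2.07], [0.3, 2.58], [-1.14, 4.28], [0, 2.63], [-3.12, 3.12]. Speed limits (rad/s): [2.57, 2.57, 3.01, 3.14, 3.14, 3.14].

INTERFACE

Orientations are given as a unit quaternion [w, x, y, z].
In Python, from bench import ctrl, vision, workorder gives the robot as it stands. The module is installed in compiled form; this text tells all that it offers.
- The arm moves only by the tool servo_tool, never from a script. Its argument "steps" is a list of rows, each an object of numbers: "dx", "dy", "dz": the shift along the world's x, y, z as a fraction of full scale; "wx", "wy", "wz": the turn, a rotation vector about the world's x, y, z as a fraction of full scale. A call has exactly 5 rows; each row is the pose to reach, as a shift and turn from the pose commanded when the call began, turning the shorter way round; what a row does not reach only later rows make up. Full scale, the value 1, is 100 mm for a shift and pi rad for a turn. A row lasts 1/12 s, in which the tool goes at most 41.7 mm and 7.16 degrees, less where a joint would pass 70% of its speed; a pose out of reach is approached as far as the arm can. A call with a number of a shift or a turn outside -1 to 1 is refused whole. A call with a gripper value outside its range is refused whole. "jaw" is the opening, from 0 (shut) to 1 (fully open), set as the call begins (left out, the last holds). The fingers move at their own pace and stop on an object; the grip force is fixed at half the most. Time passes only in rows, so rows that repeat a pose let the fingers close, or fill a call up. It gives the time, the measured TCP pose, the force, the opening and the grip force at its end, in the units of the state.
- ctrl.get_obs(): the state, without advancing time (a new reading comes with each control period).
- vision.camera(name): name is "side" or "top" or "wrist"; returns a dict with "frame" (400x640x3 uint8, red, green, blue), "vfov" (degrees; the focal length in pixels is half the picture's height over the tangent of half this angle, whatever the lens; pixels are square), "cx", "cy" (the principal point, pixels), "camera_from_world" (4x4, takes a point from world to camera coordinates). Camera axes: x right, y up, looking along -z (the intrinsics and any distortion apply to the point x, -y, -z); pixel columns grow to the right and rows downward; lengths in m; the calibration is good to about 2 mm. The wrist camera is an equidistant fisheye: a pixel r from the principal point sees the ray r / f radians off the axis. A picture is of the moment at which its call begins. There is no depth.
- workorder.hand_in(): hands the job in; it is judged then, once.
The state is a dict: "time_s": time; "q": joint angles; "dq": joint speeds; "joint_efforts": joint torques, N m; "eef_pos": TCP position; "eef_rot": TCP orientation; "wrist_force": force on the tool from outside, world axes, zero at the start; "torque": the same for the moment, N m; "opening": opening from 0.0 (shut) to 1.0 (fully open); "grasp_force": force on a finger pad.
Only numpy, scipy, OpenCV 4.12 (cv2) and the standard library are available. Lean on these libraries where they do the work, as an engineer would, in place of code of your own. Each camera call takes 0.05 s, during which the arm holds its last target. There are 200 camera calls.

TASK

Shut down the bench stirrer: first push its lever up from where it leans until it stands straight up (idle), without running it on past upright into the reverse range. Only then draw the long plunger out of the steel cup and hang it in the fork of the drip stand, its flange lying flat on both prongs behind the raised tips and its stem hanging straight down, and let go. Leave the lever at idle and do not disturb the bottle, the tube rack or the slide box.

Things in the scene. Friction and masses are not known exactly. Their poses are not given: they have to be found in the camera images.
- mixer: Slim white bench stirrer, fixed, 180 (x) x 230 (y) x 45 mm high. Origin: centre of its underside on the bench; x points away from the robot at yaw 0. On its top at local (0, -60) mm is a fixed steel cup, at local (0, +60) mm a grey lever housing (80 x 40 mm, top at 70 mm).
- cup_rim (a point): Centre of the cup's mouth, 120 mm above the bench. Cup: outer diameter 64, inner 56, 75 mm tall, inner floor 50 mm above the bench.
- lever_arm (a joint): Angle of the stirrer's lever in rad: 0 = straight up (idle), negative = leaning towards the stirrer's -x (robot) side, positive = past upright (reverse); limits +-0.7. Pivot at local (0, 60, 60) mm of the stirrer, axis = its y. Stiff, stays where it is left; about 2 N at the ball moves it.
- lever_ball (a point): Centre of the black ball (24 mm diameter) on the lever's end, 90 mm from the pivot, on an 8 mm steel rod.
- plunger: Loose hand plunger, 181 mm long, 150 g, standing upright in the cup. Origin: centre of the underside of its foot; z runs up its length. From below: steel foot disc diameter 36, 8 thick; stem diameter 10 up to 135; steel flange diameter 40 from 135 to 141; round black grip diameter 24 from 141 to 181 mm.
- plunger_flange (a point): Centre of the underside of the plunger's flange, 135 mm above its foot's underside.
- stand: Fixed drip stand. Origin on the bench under the fork's seat; its -x side (towards the robot at yaw 0) is the open side of the fork. Base plate 130 x 100 x 12 mm centred at local (10, 0), post diameter 16 at local x = 39 mm.
- fork_seat (a point): Where the flange's underside centre belongs, 165 mm above the bench, level with the prongs' tops; axes as stand. Two prongs along x from -32 to +32 mm, 10 wide, 8 thick, 20 mm slot between. Raised tips 6 mm high at x -32 to -26, back bar 6 mm high at x +32 to +46. The foot cannot pass the slot from above: bring the stem in from -x, flange above the tips, then lower.
- bottle: Bystander: amber reagent bottle, diameter 64, 150 mm tall, origin under its centre.
- rack: Bystander: wooden test-tube rack 70 x 212 x 100 mm (tubes to 127), origin under its centre.
- slide_box: Bystander: flat black and blue slide box 82 x 122 x 28 mm, origin under its centre.
Mind the look-alikes: they are no part of the job. Of the things shaped like the plunger, the bare steel one is meant. There is more than one size of the stand; the job needs the larger.

How it is judged:
By the outcome, as a careful person would: the job done as asked, in the order asked, and still so for the second after the job is handed in, with the robot touching nothing.
It also fails if it takes over 70 s, if anything falls off the work surface, if the arm or the gripper's body presses on something with over 40 N, if the wrist force passes 120 N, or if a joint passes its speed limit or range.

## Working session

There is one attempt and no reset: what is moved stays moved. The work goes in short steps, Python scripts to look and compute and a tool call to move; the robot and the scene stay as the last step left them, time stands still between calls to the robot, and variables do not carry over. Pictures are saved under pics/ and viewed, at most 10 in all, crops included, and the job is handed in when it is done.

Besides the shell and the picture viewer there is one more tool, called as name(argument=value, ...) on one line, values as JSON. servo_tool: Moves the arm, as the interface text tells. Its arguments: {"type":"object","properties":{"steps":{"type":"array","items":{"type":"object","properties":{"dx":{"type":"number"},"dy":{"type":"number"},"dz":{"type":"number"},"wx":{"type":"number"},"wy":{"type":"number"},"wz":{"type":"number"}}}},"jaw":{"type":"number"}},"required":["steps"]}

```bash
mkdir -p pics
cat > h.py <<'E'
import numpy as np, cv2, pickle
from bench import ctrl, vision, workorder
def shot(n,f):
    c=vision.camera(n); cv2.imwrite(f'pics/{f}.png',c['frame'][:,:,::-1]); pickle.dump(c,open(f'pics/{f}.pkl','wb')); return c
def load(f): return pickle.load(open(f'pics/{f}.pkl','rb'))
def F(c): return 200/np.tan(np.radians(c['vfov'])/2)
def ray(c,u,v,fish=False):
    f=F(c); d=np.array([u-c['cx'],v-c['cy']])/f
    if fish:
        r=np.hypot(*d); d3=np.array([*(np.sin(r)*d/max(r,1e-9)),np.cos(r)])
    else: d3=np.array([*d,1.])
    T=c['camera_from_world']; R=T[:3,:3]; o=-R.T@T[:3,3]
    w=R.T@(d3*[1,-1,-1]); return o,w/np.linalg.norm(w)
def atz(c,u,v,z,fish=False):
    o,w=ray(c,u,v,fish); return o+w*(z-o[2])/w[2]
def proj(c,p,fish=False):
    T=c['camera_from_world']; q=(T[:3,:3]@np.asarray(p).T).T+T[:3,3] if np.ndim(p)==1 else np.asarray(p)@T[:3,:3].T+T[:3,3]
    q=np.atleast_2d(q)*[1,-1,-1]; f=F(c)
    if fish:
        h=np.hypot(q[:,0],q[:,1]); k=np.arctan2(h,q[:,2])/np.maximum(h,1e-9)
    else: k=1/q[:,2]
    return np.c_[c['cx']+f*q[:,0]*k, c['cy']+f*q[:,1]*k]
def tri(*rs):
    A=0;b=0
    for o,w in rs:
        P=np.eye(3)-np.outer(w,w); A=A+P; b=b+P@o
    return np.linalg.solve(A,b)
E
python3 - <<'E'
from h import *
a=shot('side','s0');b=shot('top','t0');
for c in(a,b): print(c['vfov'],c['cx'],c['cy'],np.round(c['camera_from_world'],3).tolist())
o=ctrl.get_obs();print(o['eef_pos'],o['eef_rot'],o['opening'],o['time_s'])
E
```

```text
50.71291045416746 321.9818356510351 201.47983093459138 [[0.997, -0.076, -0.024, -0.613], [0.064, 0.592, 0.803, -0.129], [-0.047, -0.802, 0.595, -0.977], [0.0, 0.0, 0.0, 1.0]]
52.68772064500351 321.5920155727545 193.80902926701734 [[0.026, -1.0, 0.0, -0.049], [0.985, 0.026, 0.172, -0.652], [-0.172, -0.004, 0.985, -1.009], [0.0, 0.0, 0.0, 1.0]]
[ 0.14990335 -0.55456047  0.19456615] [-7.83247758e-04  9.91313266e-01  1.31519557e-01  4.88719378e-05] 1.0018273087198513 0.1
```

View pics/t0.png

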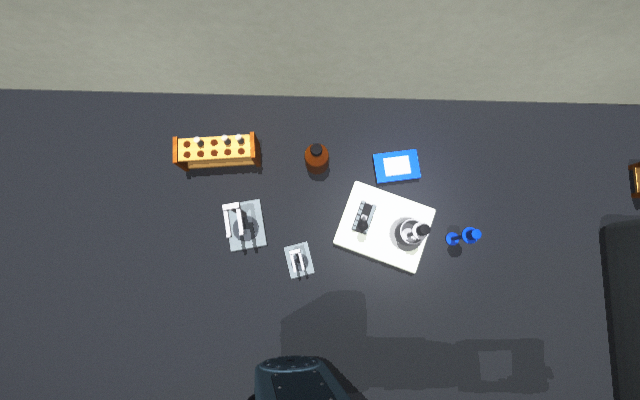

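View pics/s0.png

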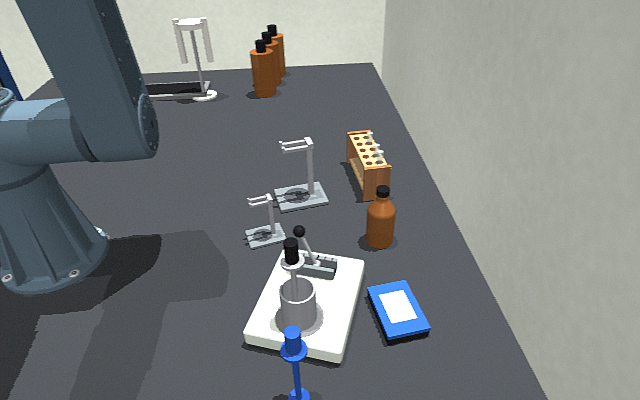

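Candidates: plunger – steel one in the cup at top (422,230) / side (292,250), blue look-alike at top (465,237) / side (293,345). Stand – large at top (243,222) / side (300,170), small at top (298,260) / side (265,220). I choose the steel plunger and the large stand. The lever leans towards the robot, at top (364,220) / side (300,232). One crop sheet will check this.

Run:
```python
import cv2,numpy as np
t=cv2.imread('pics/t0.png');s=cv2.imread('pics/s0.png')
def cr(i,x,y,w,h,W,H): 
    o=cv2.resize(i[y:y+h,x:x+w],(W,H),interpolation=cv2.INTER_CUBIC)
    for k in range(0,w,10): cv2.line(o,(k*W//w,0),(k*W//w,4 if k%50 else 12),(0,255,255),1)
    for k in range(0,h,10): cv2.line(o,(0,k*H//h),(4 if k%50 else 12,k*H//h),(0,255,255),1)
    return o
A=np.hstack([cr(t,330,175,120,100,400,333)[:300],cr(t,210,190,80,60,400,300)])
B=np.hstack([cr(s,240,220,130,100,400,308)[:300],cr(s,265,130,80,60*1,400,300)])
cv2.imwrite('pics/c0.png',np.vstack([A,B]))
```

```text
(no output)
```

View pics/c0.png

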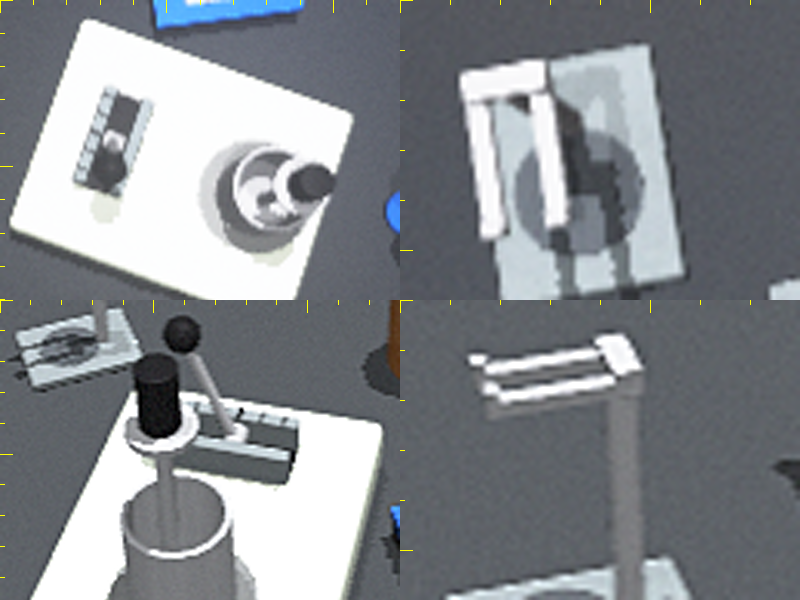

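The crops confirm the choice: a bare steel plunger with black grip in the cup (top ≈(424,230)), and the taller stand with white fork (top ≈(222–241, 202–238)). Lever ball is at top (363,228) / side (299,231). Now the measurement.

Run:
```python
from h import *
np.set_printoptions(precision=4,suppress=True)
t=load('t0');s=load('s0')
for c in(t,s): print('cam',ray(c,320,200)[0])
C=[atz(t,*p,.045)[:2] for p in [(355.5,181),(435.6,208.6),(416,271),(333.5,243)]]
print('corners',np.array(C)); print('ctr',np.mean(C,0), [np.linalg.norm(C[i]-C[(i+1)%4]) for i in range(4)])
# yaw: local +y direction = from corner1 to corner0
for a,b in((1,0),(2,3)): d=C[a]-C[b]; print('yaw(y-edge)',np.arctan2(d[0],-d[1]))
for a,b in((0,3),(1,2)): d=C[a]-C[b]; print('yaw(x-edge)',np.arctan2(d[1],d[0]))
print('ball',tri(ray(t,363,228),ray(s,299.1,231)))
print('griptop tri',tri(ray(t,424,230),ray(s,291,242)))
print('tips top z171',atz(t,228.4,237.6,.171),atz(t,241.2,235,.171))
print('tips side',atz(s,280.6,142,.171),atz(s,283,147.6,.171))
print('bar top',[atz(t,*p,.171)[:2] for p in [(222,205),(239,202.4),(239.6,207.6),(223.2,210.4)]])
print('bar side',[atz(s,*p,.171)[:2] for p in [(304.4,137.6),(310.6,137.2),(313.4,143.2),(307,144.4)]])
```

```text
cam [ 0.4697 -0.0368  1.1062]
cam [ 0.5738 -0.7538  0.6705]
corners [[ 0.692  -0.122 ]
 [ 0.623  -0.3351]
 [ 0.459  -0.2809]
 [ 0.5252 -0.0665]]
ctr [ 0.5748 -0.2011] [np.float64(0.22400662675422672), np.float64(0.17265118694720313), np.float64(0.22437716966262902), np.float64(0.1757756051469411)]
yaw(y-edge) -0.3135261781607496
yaw(y-edge) -0.2996108957162779
yaw(x-edge) -0.32110346309521914
yaw(x-edge) -0.3192201720237995
ball [ 0.561  -0.1332  0.1421]
griptop tri [ 0.5507 -0.2576  0.2268]
tips top z171 [0.5247 0.1796 0.171 ] [0.5314 0.1505 0.171 ]
tips side [0.5304 0.1754 0.171 ] [0.5362 0.1466 0.171 ]
bar top [array([0.6001, 0.1996]), array([0.6073, 0.1602]), array([0.5951, 0.1581]), array([0.5875, 0.1959])]
bar side [array([0.5898, 0.1913]), array([0.6054, 0.1915]), array([0.6105, 0.1597]), array([0.5946, 0.1555])]
```

servo_tool(steps=[{"dx": 0.1, "dy": 0.1, "dz": 0.2, "wz": 0.016}, {"dx": 0.3, "dy": 0.3, "dz": 0.45, "wz": 0.032}, {"dx": 0.5, "dy": 0.5, "dz": 0.7, "wz": 0.048}, {"dx": 0.75, "dy": 0.75, "dz": 0.9, "wz": 0.064}, {"dx": 1, "dy": 1, "dz": 1, "wz": 0.08}], jaw=1)

```text
$.steps[0]: bad value
```

servo_tool(steps=[{"dx": 0.2, "dy": 0.2, "dz": 0.1, "wz": 0.016}, {"dx": 0.4, "dy": 0.4, "dz": 0.2, "wz": 0.032}, {"dx": 0.6, "dy": 0.6, "dz": 0.3, "wz": 0.048}, {"dx": 0.8, "dy": 0.8, "dz": 0.3, "wz": 0.064}, {"dx": 1, "dy": 1, "dz": 0.3, "wz": 0.08}])

```text
$.steps[0]: bad value
```

servo_tool(steps=[{"dx": 0.2, "dy": 0.2, "wz": 0.016}, {"dx": 0.4, "dy": 0.4, "wz": 0.032}, {"dx": 0.6, "dy": 0.6, "wz": 0.048}, {"dx": 0.8, "dy": 0.8, "wz": 0.064}, {"dx": 1, "dy": 1, "wz": 0.08}])

```text
$.steps[0]: bad value
```

servo_tool(steps=[{"dx": 0.2, "dy": 0.2, "wz": 0.016}, {"dx": 0.4, "dy": 0.4, "wz": 0.032}, {"dx": 0.6, "dy": 0.6, "wz": 0.048}, {"dx": 0.8, "dy": 0.8, "wz": 0.064}, {"dx": 0.8, "dy": 1, "wz": 0.076}])

```text
$.steps[0]: bad value
```

servo_tool(steps=[{"dx": 0.1, "dy": 0.1, "dz": 0.2, "wx": 0, "wy": 0, "wz": 0.016}, {"dx": 0.3, "dy": 0.3, "dz": 0.45, "wx": 0, "wy": 0, "wz": 0.032}, {"dx": 0.5, "dy": 0.5, "dz": 0.7, "wx": 0, "wy": 0, "wz": 0.048}, {"dx": 0.75, "dy": 0.75, "dz": 0.9, "wx": 0, "wy": 0, "wz": 0.064}, {"dx": 1, "dy": 1, "dz": 1, "wx": 0, "wy": 0, "wz": 0.08}], jaw=1)

```text
time_s: 0.52
eef_pos: [0.2507, -0.4551, 0.2981]
eef_rot: [0.002, 0.967, 0.255, 0.0]
wrist_force: [0.3, 0.7, 0.5]
opening: 1.0
grasp_force: 0.0
```

servo_tool(steps=[{"dx": 0.2, "dy": 0.2, "dz": 0.1, "wx": 0, "wy": 0, "wz": 0.016}, {"dx": 0.4, "dy": 0.4, "dz": 0.2, "wx": 0, "wy": 0, "wz": 0.032}, {"dx": 0.6, "dy": 0.6, "dz": 0.3, "wx": 0, "wy": 0, "wz": 0.048}, {"dx": 0.8, "dy": 0.8, "dz": 0.3, "wx": 0, "wy": 0, "wz": 0.064}, {"dx": 1, "dy": 1, "dz": 0.3, "wx": 0, "wy": 0, "wz": 0.08}])

```text
time_s: 0.93
eef_pos: [0.3509, -0.3542, 0.326]
eef_rot: [0.001, 0.927, 0.375, 0.0]
wrist_force: [0.5, 1.1, 0.4]
opening: 0.999
grasp_force: 0.0
```

servo_tool(steps=[{"dx": 0.2, "dy": 0.2, "dz": 0, "wx": 0, "wy": 0, "wz": 0.016}, {"dx": 0.4, "dy": 0.4, "dz": 0, "wx": 0, "wy": 0, "wz": 0.032}, {"dx": 0.6, "dy": 0.6, "dz": 0, "wx": 0, "wy": 0, "wz": 0.048}, {"dx": 0.8, "dy": 0.8, "dz": 0, "wx": 0, "wy": 0, "wz": 0.064}, {"dx": 1, "dy": 1, "dz": 0, "wx": 0, "wy": 0, "wz": 0.08}])

```text
time_s: 1.35
eef_pos: [0.4506, -0.2538, 0.325]
eef_rot: [-0.0, 0.873, 0.488, -0.0]
wrist_force: [-0.1, -1.1, 0.7]
opening: 1.005
grasp_force: 0.0
```

servo_tool(steps=[{"dx": 0.2, "dy": 0.2, "dz": 0, "wx": 0, "wy": 0, "wz": 0.016}, {"dx": 0.4, "dy": 0.4, "dz": 0, "wx": 0, "wy": 0, "wz": 0.032}, {"dx": 0.6, "dy": 0.6, "dz": 0, "wx": 0, "wy": 0, "wz": 0.048}, {"dx": 0.8, "dy": 0.8, "dz": 0, "wx": 0, "wy": 0, "wz": 0.064}, {"dx": 0.8, "dy": 1, "dz": 0, "wx": 0, "wy": 0, "wz": 0.076}])

```text
time_s: 1.77
eef_pos: [0.5319, -0.1537, 0.3243]
eef_rot: [-0.001, 0.808, 0.589, 0.0]
wrist_force: [-0.5, -0.3, -0.7]
opening: 0.998
grasp_force: 0.0
```

Run:
```python
from h import *
np.set_printoptions(precision=4,suppress=True)
c=shot('wrist','w1')
print(c['vfov'],c['cx'],c['cy'],'cam',ray(c,320,200)[0], 'axis',ray(c,c['cx'],c['cy'],True)[1])
for n,p in dict(ball=(.561,-.1332,.142),up=(.5933,-.144,.15),grip=(.5535,-.258,.231),cup=(.5563,-.258,.12)).items(): print(n,proj(c,p,True))
i=cv2.imread('pics/w1.png'); cv2.imwrite('pics/w1b.png',cv2.resize(i,(800,500)))
```

```text
65.70646984690485 321.0616935549461 200.27212629369785 cam [ 0.5517 -0.0914  0.5037] axis [-0.0787 -0.2458 -0.9661]
ball [[339.4625 151.0233]]
up [[369.2706 152.4269]]
grip [[372.7807 281.3701]]
cup [[362.13   239.6342]]
```

View pics/w1.png

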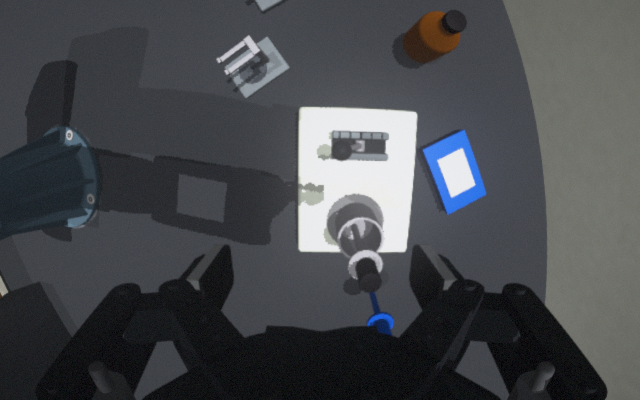

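Wrist view: mixer top corners ≈(299,107),(416,112),(410,251),(299,250), ball at ≈(342,150), grip top end at ≈(370,283) – agreeing with the prediction within 3 px. I refine the mixer pose by contour.

```bash
cat >> h.py <<'E'
from scipy.optimize import least_squares
def mixcorners(f):
    i=cv2.imread(f'pics/{f}.png'); m=(i.min(2)>195).astype(np.uint8)
    m=cv2.morphologyEx(m,cv2.MORPH_CLOSE,np.ones((5,5)))
    cs=max(cv2.findContours(m,0,1)[0],key=cv2.contourArea); h=cv2.convexHull(cs)
    return h[:,0].astype(float)
E
python3 - <<'E'
from h import *
np.set_printoptions(precision=4,suppress=True)
for f,fish in(('t0',0),('w1',1)):
    c=load(f);h=mixcorners(f)
    P=np.array([atz(c,u,v,.045,fish)[:2] for u,v in h]).astype(np.float32)
    r=cv2.minAreaRect(P*1000); print(f,r, cv2.boundingRect(h.astype(np.float32)))
# ball in wrist / top: dark pixels
for f,(u,v) in(('w1',(342,150)),('t0',(363,228)),('s0',(299,231))):
    g=cv2.cvtColor(cv2.imread(f'pics/{f}.png'),6); print(f); print(g[v-9:v+10:1,u-10:u+11:2])
E
```

```text
t0 ((574.4634399414062, -199.45240783691406), (228.6429443359375, 178.6343231201172), 71.19305419921875) (333, 181, 103, 92)
w1 ((574.2877807617188, -198.95277404785156), (225.87745666503906, 176.23983764648438), 71.2804946899414) (299, 107, 118, 145)
w1
[[106  81  79  74  67  70  76  77  81  76  75]
 [109  83  74  71  71  71  74  72  77  81  77]
 [113  73  67  70  71  73  72  72  74  80  79]
 [114  70  70  72  72  73  73  71  73  76  87]
 [105  70  72  71  74  71  71  70  73  89 106]
 [ 99  67  71  74  74  73  78  73  71  86 120]
 [ 89  70  69  75  75  75  73  71  73  82 124]
 [ 84  70  73  70  74  78  78  73  73  73 121]
 [ 82  73  72  73  79  80  78  76  70  74 109]
 [ 78  73  73  74  77  84  81  75  71  71  91]
 [ 85  70  74  76  76  84  81  75  74  75  82]
 [ 85  68  72  72  78  79  78  75  74  72  88]
 [ 81  74  75  77  76  76  74  75  77  78 119]
 [ 81  70  74  74  73  72  74  74  73  86 143]
 [ 86  68  74  74  72  73  72  72  72 101 148]
 [ 94  71  71  76  73  72  74  73  77 120 149]
 [102  80  70  73  71  69  72  72  85 133 145]
 [130 116  91  71  73  70  73  84 113 141 141]
[... 1142 characters left out ...]
  98 102  46  33  36  25  87  97  99 101]
 [ 97  98  90  31  47  52  35  52 101  96 100]
 [100 101  80  33  49  61  48  29  82  99 101]
 [ 96 103  59  34  38  58  51  30  88  96 100]
 [ 98 100  37  34  39  47  39  34  84  96  99]
 [103 102  37  33  39  49  34  27  76  97 100]
 [ 97 100  34  32  37  26  30  24  76  97  98]
 [100 100  74  22  34  26  37  13  98  97  97]
 [ 95  98  80  15  18  30  20   7  96  95  95]
 [ 97 103 104  10  26  18  16  57 102  99  97]
 [103 106 106  81  21   9   8  87 101 101  99]
 [ 68  49  79 112  88  55 114 127  92  98 101]
 [ 36  37  30  53 105 104 130 161 116  97  98]
 [ 44  43  36  37  90 101 107 152 146 101  95]
 [ 45  40  44  44  60  96 109 143 152  91 101]]
```

servo_tool(steps=[{"dx": 0.1, "dy": 0.07, "dz": -0.15, "wx": 0, "wy": 0, "wz": -0.002}, {"dx": 0.2, "dy": 0.14, "dz": -0.35, "wx": 0, "wy": 0, "wz": -0.004}, {"dx": 0.3, "dy": 0.21, "dz": -0.55, "wx": 0, "wy": 0, "wz": -0.0055}, {"dx": 0.3, "dy": 0.21, "dz": -0.75, "wx": 0, "wy": 0, "wz": -0.0055}, {"dx": 0.3, "dy": 0.21, "dz": -0.9, "wx": 0, "wy": 0, "wz": -0.0055}])

```text
time_s: 2.23
eef_pos: [0.5593, -0.1333, 0.2329]
eef_rot: [-0.001, 0.814, 0.581, -0.001]
wrist_force: [0.2, 0.3, 0.3]
opening: 0.999
grasp_force: 0.0
```

servo_tool(steps=[{"dx": 0, "dy": 0, "dz": -0.2, "wx": 0, "wy": 0, "wz": 0}, {"dx": 0, "dy": 0, "dz": -0.45, "wx": 0, "wy": 0, "wz": 0}, {"dx": 0, "dy": 0, "dz": -0.7, "wx": 0, "wy": 0, "wz": 0}, {"dx": 0, "dy": 0, "dz": -0.95, "wx": 0, "wy": 0, "wz": 0}, {"dx": 0, "dy": 0, "dz": -1, "wx": 0, "wy": 0, "wz": 0}])

```text
time_s: 2.65
eef_pos: [0.5566, -0.1328, 0.1303]
eef_rot: [-0.004, 0.814, 0.581, -0.002]
wrist_force: [-0.9, -0.1, 0.0]
opening: 0.999
grasp_force: 0.0
```

servo_tool(steps=[{"dx": 0, "dy": 0, "dz": -0.06, "wx": 0, "wy": 0, "wz": 0}, {"dx": 0, "dy": 0, "dz": -0.06, "wx": 0, "wy": 0, "wz": 0}, {"dx": 0, "dy": 0, "dz": -0.06, "wx": 0, "wy": 0, "wz": 0}, {"dx": 0, "dy": 0, "dz": -0.06, "wx": 0, "wy": 0, "wz": 0}, {"dx": 0, "dy": 0, "dz": -0.06, "wx": 0, "wy": 0, "wz": 0}], jaw=0.45)

```text
time_s: 3.07
eef_pos: [0.5609, -0.1346, 0.131]
eef_rot: [0.001, 0.814, 0.581, 0.001]
wrist_force: [-0.2, -1.3, 1.2]
opening: 0.448
grasp_force: 0.0
```

servo_tool(steps=[{"dx": 0, "dy": 0, "dz": 0, "wx": 0, "wy": 0, "wz": 0}, {"dx": 0, "dy": 0, "dz": 0, "wx": 0, "wy": 0, "wz": 0}, {"dx": 0, "dy": 0, "dz": 0, "wx": 0, "wy": 0, "wz": 0}, {"dx": 0, "dy": 0, "dz": 0, "wx": 0, "wy": 0, "wz": 0}, {"dx": 0, "dy": 0, "dz": 0, "wx": 0, "wy": 0, "wz": 0}], jaw=0.29)

```text
time_s: 3.48
eef_pos: [0.56, -0.1341, 0.1294]
eef_rot: [0.0, 0.814, 0.581, 0.0]
wrist_force: [-0.4, -0.3, -0.2]
opening: 0.288
grasp_force: 0.0
```

Run:
```python
from h import *
shot('side','s1');shot('wrist','w2')
a=cv2.imread('pics/s1.png')[180:320,230:390];b=cv2.imread('pics/w2.png')[150:400,150:550]
cv2.imwrite('pics/c1.png',np.hstack([cv2.resize(a,(400,350),interpolation=2),cv2.resize(b,(400,350))]))
```

```text
(no output)
```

View pics/c1.png

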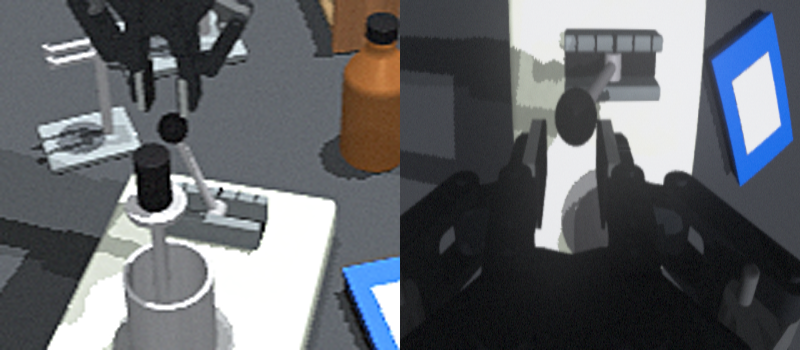

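The side view shows the finger tips ending at ≈(288–304,221), just above the ball at (299,231). I check projections.

Run:
```python
from h import *
np.set_printoptions(precision=4,suppress=True)
s=load('s1');w=load('w2')
for p in [(.56,-.134,.129),(.56,-.134,.148),(.562,-.133,.1437)]: print(p,proj(s,p),proj(w,p,True))
print('ball tri', tri(ray(s,299.2,230.8),ray(w,150+(577-400),150+115*250/350,True)))
print('tips tri', tri(ray(s,288,221),ray(w,150+137,150+120*250/350,True)),tri(ray(s,304,220),ray(w,150+204,150+120*250/350,True)))
```

```text
(0.56, -0.134, 0.129) [[297.2251 236.7813]] [[321.3724 227.1891]]
(0.56, -0.134, 0.148) [[296.6446 229.3023]] [[321.4325 238.7763]]
(0.562, -0.133, 0.1437) [[297.8032 230.6056]] [[324.1644 233.3538]]
ball tri [ 0.5642 -0.1331  0.1431]
tips tri [ 0.5448 -0.122   0.16  ] [ 0.5767 -0.1305  0.1668]
```

Run:
```python
from h import *
np.set_printoptions(precision=1,suppress=True)
a=-.32; yx=np.array([np.cos(a),np.sin(a),0]); xx=np.array([-yx[1],yx[0],0])
for f,tcp,h in(('w1',(.532,-.1537,.325),.0425),('w2',(.56,-.134,.129),.0123)):
    c=load(f)
    for dz in(0,.01,.02,.03,.04):
        print(f,dz,[proj(c,np.array(tcp)+yx*s*h+xx*e+[0,0,dz],True)[0] for s in(-1,1) for e in (-.011,.011)])
g=cv2.cvtColor(cv2.imread('pics/w2.png'),6)
print(g[200:250:2,270:300:2]); print(g[200:250:2,340:374:2])
```

```text
w1 0 [array([254.3, 243.2]), array([252.2, 210. ]), array([388.1, 244.4]), array([390.8, 211.3])]
w1 0.01 [array([251. , 249.5]), array([248.6, 215. ]), array([391.3, 250.8]), array([394.4, 216.3])]
w1 0.02 [array([247.4, 256.5]), array([244.7, 220.5]), array([394.9, 257.8]), array([398.5, 221.8])]
w1 0.03 [array([243.5, 264.3]), array([240.3, 226.6]), array([398.9, 265.6]), array([402.9, 228. ])]
w1 0.04 [array([239.2, 272.8]), array([235.4, 233.4]), array([403.2, 274.2]), array([407.8, 234.9])]
w2 0 [array([302. , 243.7]), array([300.9, 210.3]), array([341.1, 243.3]), array([341.4, 209.9])]
w2 0.01 [array([301.1, 250.2]), array([299.9, 215.4]), array([342.1, 249.8]), array([342.5, 214.9])]
w2 0.02 [array([300.1, 257.4]), array([298.7, 221. ]), array([343.2, 256.9]), array([343.8, 220.5])]
w2 0.03 [array([298.9, 265.3]), array([297.4, 227.2]), array([344.5, 264.8]), array([345.1, 226.7])]
w2 0.04 [array([297.7, 274.1]), array([295.9, 234.3]), array([345.8, 273.6]), array([346.7, 233.7])]
[[179 181 183 181 181 181 156 136 139 137 142 139 139 144 142]
 [179 181 179 180 183 181 160 140
[... 2555 characters left out ...]
 56  74 146 234 236 235 235 236 237 236 236 235 237 236 236]
 [ 59  55  58  68 146 221 235 235 235 236 235 235 236 237 237 235 235]
 [ 57  59  55  73 130 189 220 220 219 219 222 235 236 236 236 236 237]
 [ 57  55  54  60  64  82 103 101 102 102 116 232 235 235 237 235 238]
 [ 53  56  58 100  60  64  91  92  91  93 100 206 236 236 235 237 236]
 [ 56  54  62  98  59  61  86  92  92  94  96 171 234 236 236 236 236]
 [ 58  58 133 131  56  55  74  91  91  93  92 134 233 235 237 236 236]
 [ 57  68 196 142  58  60  68  91  87  91  94  96 167 175 174 177 229]
 [ 61 151 230 142  55  59  61  87  85  86  92  93  80  62  64  68  97]
 [145 234 235 136  58  56  61  80  82  83  86  89  88  62  58  57  61]]
```

The pads' visible ends sit about 35 mm above the reported TCP (z≈0.163), so I go lower with the jaws wider.

servo_tool(steps=[{"dx": 0, "dy": 0, "dz": 0, "wx": 0, "wy": 0, "wz": 0}, {"dx": 0.02, "dy": 0, "dz": 0, "wx": 0, "wy": 0, "wz": 0}, {"dx": 0.02, "dy": 0, "dz": -0.1, "wx": 0, "wy": 0, "wz": 0}, {"dx": 0.02, "dy": 0, "dz": -0.2, "wx": 0, "wy": 0, "wz": 0}, {"dx": 0.02, "dy": 0, "dz": -0.3, "wx": 0, "wy": 0, "wz": 0}], jaw=0.7)

```text
time_s: 4.0
eef_pos: [0.5616, -0.134, 0.098]
eef_rot: [-0.0, 0.814, 0.581, -0.0]
wrist_force: [-0.0, 0.0, -0.3]
opening: 0.701
grasp_force: 0.0
```

Run:
```python
from h import *
shot('side','s2');shot('wrist','w3')
a=cv2.imread('pics/s2.png')[180:320,230:390];b=cv2.imread('pics/w3.png')[150:400,150:550]
cv2.imwrite('pics/c2.png',np.hstack([cv2.resize(a,(400,350),interpolation=2),cv2.resize(b,(400,350))]))
o=ctrl.get_obs();print(o['eef_pos'],o['opening'],o['wrist_force'],o['q'])
```

```text
[ 0.55989759 -0.13318835  0.09622343] 0.7009908545145795 [ 0.47408559 -0.45776623 -0.17602605] [-4.39659590e-01  2.92686878e-01  1.68456708e+00 -3.56941837e-05
  1.16961644e+00 -1.08059337e-01]
```

View pics/c2.png

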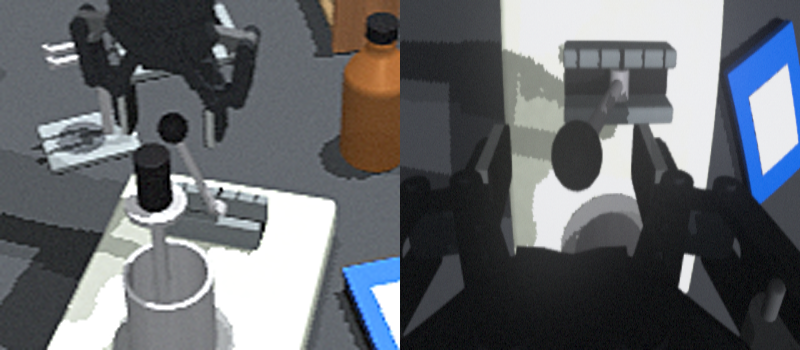

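Fingers now straddle the ball (side crop tips ≈(278–315,238), ball (299,231)). Grip it.

servo_tool(steps=[{"dx": 0, "dy": 0, "dz": 0, "wx": 0, "wy": 0, "wz": 0}, {"dx": 0, "dy": 0, "dz": 0, "wx": 0, "wy": 0, "wz": 0}, {"dx": 0, "dy": 0, "dz": 0, "wx": 0, "wy": 0, "wz": 0}, {"dx": 0, "dy": 0, "dz": 0, "wx": 0, "wy": 0, "wz": 0}, {"dx": 0, "dy": 0, "dz": 0, "wx": 0, "wy": 0, "wz": 0}], jaw=0.2)

```text
time_s: 4.52
eef_pos: [0.5624, -0.1343, 0.1001]
eef_rot: [0.001, 0.814, 0.581, 0.0]
wrist_force: [-1.0, -0.3, 2.2]
opening: 0.239
grasp_force: 58.7
```

servo_tool(steps=[{"dx": 0.057, "dy": -0.019, "dz": 0.021, "wx": 0, "wy": 0, "wz": 0}, {"dx": 0.114, "dy": -0.039, "dz": 0.037, "wx": 0, "wy": 0, "wz": 0}, {"dx": 0.17, "dy": -0.058, "dz": 0.049, "wx": 0, "wy": 0, "wz": 0}, {"dx": 0.237, "dy": -0.08, "dz": 0.058, "wx": 0, "wy": 0, "wz": 0}, {"dx": 0.294, "dy": -0.1, "dz": 0.061, "wx": 0, "wy": 0, "wz": 0}])

```text
time_s: 4.93
eef_pos: [0.5886, -0.1441, 0.1061]
eef_rot: [-0.002, 0.814, 0.581, -0.003]
wrist_force: [-13.4, -7.9, 28.1]
opening: 0.236
grasp_force: 63.5
```

servo_tool(steps=[{"dx": 0, "dy": 0, "dz": 0, "wx": 0, "wy": 0, "wz": 0}, {"dx": 0, "dy": 0, "dz": 0, "wx": 0, "wy": 0, "wz": 0}, {"dx": 0, "dy": 0, "dz": 0, "wx": 0, "wy": 0, "wz": 0}, {"dx": 0, "dy": 0, "dz": 0, "wx": 0, "wy": 0, "wz": 0}, {"dx": 0, "dy": 0, "dz": 0, "wx": 0, "wy": 0, "wz": 0}], jaw=0.6)

```text
time_s: 5.35
eef_pos: [0.5912, -0.144, 0.1053]
eef_rot: [-0.0, 0.814, 0.581, -0.0]
wrist_force: [0.3, 0.8, -0.1]
opening: 0.606
grasp_force: 0.0
```

Run:
```python
from h import *
shot('side','s3');shot('wrist','w4');shot('top','t3')
a=cv2.imread('pics/s3.png')[200:300,250:370];b=cv2.imread('pics/w4.png')[150:300,250:430]
cv2.imwrite('pics/c3.png',np.hstack([cv2.resize(a,(480,400),interpolation=2),cv2.resize(b,(320,400*320//480)) if 0 else cv2.resize(b,(320,400))]))
o=ctrl.get_obs();print(o['eef_pos'],o['opening'],o['wrist_force'])
```

```text
[ 0.59130572 -0.14401558  0.10540567] 0.6033697039503809 [-0.2063195   0.30926085 -0.4471787 ]
```

View pics/c3.png

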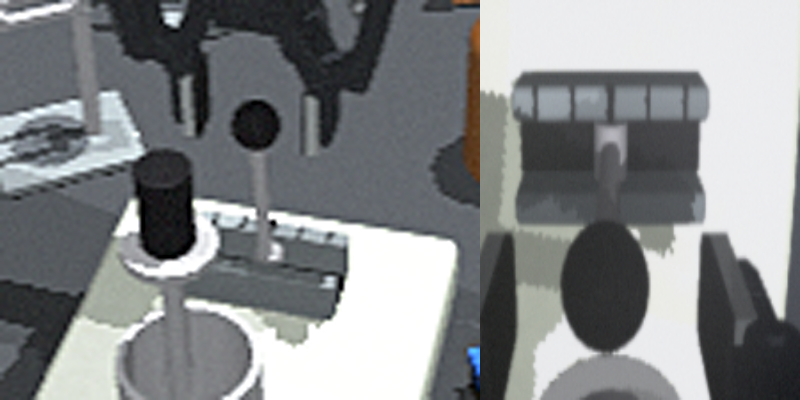

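Run:
```python
from h import *
np.set_printoptions(precision=4,suppress=True)
s=load('s3');w=load('w4')
# refine blob: dark ball in both
def blob(f,u,v,r,th):
    g=cv2.cvtColor(cv2.imread(f'pics/{f}.png'),6); m=(g<th).astype(np.uint8)
    y,x=np.mgrid[:400,:640]; m[(x-u)**2+(y-v)**2>r*r]=0
    m=cv2.morphologyEx(m,cv2.MORPH_OPEN,np.ones((5,5))); ys,xs=np.nonzero(m); return xs.mean(),ys.mean(),len(xs)
bs=blob('s3',314,231,10,70); print(bs)
g=cv2.cvtColor(cv2.imread('pics/w4.png'),6); print(g[257,285:356:3])
pv=np.array([.5937,-.1424]); xd=np.array([.947,-.322])
for th in(-.1,-.05,0,.05):
    b=np.r_[pv+xd*.09*np.sin(th),.06+.09*np.cos(th)]; k=np.r_[pv+xd*.012*np.sin(th),.06+.012*np.cos(th)]
    print(th,'side',proj(s,b),proj(s,k),'wrist',proj(w,b,True),proj(w,k,True))
print('ball',tri(ray(s,*bs[:2]),ray(w,320.3,257.6,True)))
# mixer by wrist/top reflection
b=tri(ray(s,*bs[:2]),ray(w,320.3,257.6,True)); print('off along x',(b[:2]-pv)@xd)
# rod centreline in side: rows 242..258
gs=cv2.cvtColor(cv2.imread('pics/s3.png'),6)
for r in range(238,264,3): print(r,gs[r,306:328].tolist())
```

```text
(np.float64(313.4552845528455), np.float64(230.6829268292683), 123)
[162 138 148 133  47  40  46  46  46  43  46  49  48  49  47  50  44  49
  52  49 164 235 234 235]
-0.1 side [[309.9053 229.6583]] [[315.2018 259.7008]] wrist [[306.5235 254.6799]] [[322.1254 208.6334]]
-0.05 side [[312.1696 229.8638]] [[315.4884 259.7322]] wrist [[315.8632 254.9812]] [[322.9607 208.6484]]
0 side [[314.4502 230.1609]] [[315.7764 259.7744]] wrist [[325.2694 255.0518]] [[323.798  208.6515]]
0.05 side [[316.7403 230.5492]] [[316.0649 259.8275]] wrist [[334.662  254.8905]] [[324.6349 208.6426]]
ball [ 0.5913 -0.1431  0.1496]
off along x -0.001992933687296126
238 [104, 101, 109, 105, 103, 109, 119, 135, 147, 133, 117, 103, 107, 105, 103, 104, 103, 104, 106, 79, 108, 144]
241 [107, 108, 105, 108, 103, 105, 106, 126, 133, 136, 107, 98, 106, 103, 104, 103, 103, 102, 103, 108, 107, 100]
244 [102, 105, 107, 105, 106, 101, 103, 119, 132, 135, 113, 101, 102, 108, 103, 107, 105, 102, 103, 107, 105, 107]
247 [105, 104, 103, 104, 103, 106, 96, 106, 131, 134, 116, 103, 104, 105, 105, 104, 108, 104, 109, 103, 101, 105]
250 [116, 89, 80, 90, 88, 94, 96, 104, 128, 127, 127, 114, 102, 104, 100, 102, 102, 101, 104, 104, 104, 101]
253 [247, 255, 255, 255, 255, 255, 255, 255, 104, 122, 109, 255, 255, 255, 253, 226, 160, 134, 113, 87, 89, 90]
256 [202, 208, 201, 137, 61, 148, 199, 170, 132, 126, 132, 97, 38, 129, 182, 180, 206, 226, 250, 210, 239, 255]
259 [89, 96, 96, 99, 96, 98, 93, 97, 110, 133, 127, 113, 91, 79, 85, 116, 143, 130, 92, 152, 195, 189]
262 [97, 101, 97, 100, 97, 96, 93, 99, 119, 129, 124, 140, 212, 235, 166, 96, 96, 98, 94, 99, 94, 101]
```

Lever reads about −0.02 rad (ball at side (314,231), rod base (316,262)), just short of upright. A 1.5 mm regrip-centre nudge finishes it.

servo_tool(steps=[{"dx": 0.014, "dy": -0.005, "dz": 0, "wx": 0, "wy": 0, "wz": 0}, {"dx": 0.014, "dy": -0.005, "dz": 0, "wx": 0, "wy": 0, "wz": 0}, {"dx": 0.014, "dy": -0.005, "dz": 0, "wx": 0, "wy": 0, "wz": 0}, {"dx": 0.014, "dy": -0.005, "dz": 0, "wx": 0, "wy": 0, "wz": 0}, {"dx": 0.014, "dy": -0.005, "dz": 0, "wx": 0, "wy": 0, "wz": 0}], jaw=0.2)

```text
time_s: 5.92
eef_pos: [0.5927, -0.1446, 0.1058]
eef_rot: [-0.0, 0.814, 0.581, -0.0]
wrist_force: [-1.6, 1.1, 4.0]
opening: 0.242
grasp_force: 58.6
```

servo_tool(steps=[{"dx": 0, "dy": 0, "dz": 0, "wx": 0, "wy": 0, "wz": 0}, {"dx": 0, "dy": 0, "dz": 0, "wx": 0, "wy": 0, "wz": 0}, {"dx": 0, "dy": 0, "dz": 0, "wx": 0, "wy": 0, "wz": 0}, {"dx": 0, "dy": 0, "dz": 0, "wx": 0, "wy": 0, "wz": 0}, {"dx": 0, "dy": 0, "dz": 0, "wx": 0, "wy": 0, "wz": 0}])

```text
time_s: 6.33
eef_pos: [0.5927, -0.1447, 0.1058]
eef_rot: [0.0, 0.814, 0.581, -0.0]
wrist_force: [-2.8, 0.9, 6.1]
opening: 0.239
grasp_force: 58.7
```

servo_tool(steps=[{"dx": 0, "dy": 0, "dz": 0, "wx": 0, "wy": 0, "wz": 0}, {"dx": 0, "dy": 0, "dz": 0, "wx": 0, "wy": 0, "wz": 0}, {"dx": 0, "dy": 0, "dz": 0, "wx": 0, "wy": 0, "wz": 0}, {"dx": 0, "dy": 0, "dz": 0, "wx": 0, "wy": 0, "wz": 0}, {"dx": 0, "dy": 0, "dz": 0, "wx": 0, "wy": 0, "wz": 0}], jaw=0.8)

```text
time_s: 6.75
eef_pos: [0.5928, -0.1446, 0.1053]
eef_rot: [-0.0, 0.814, 0.581, -0.0]
wrist_force: [-0.1, -0.4, -1.0]
opening: 0.8
grasp_force: 0.0
```

Run:
```python
from h import *
np.set_printoptions(precision=4,suppress=True)
s=shot('side','s4');w=shot('wrist','w5')
g=cv2.cvtColor(cv2.imread('pics/w5.png'),6)
for r in (250,257,263): print(r,g[r,285:360].tolist())
gs=cv2.cvtColor(cv2.imread('pics/s4.png'),6)
for r in (226,231,236,241,247,253,259): print(r,gs[r,304:328].tolist())
pv=np.array([.5937,-.1424]); xd=np.array([.947,-.322])
for th in(-.05,0,.05):
    b=np.r_[pv+xd*.09*np.sin(th),.06+.09*np.cos(th)]; k=np.r_[pv+xd*.012*np.sin(th),.06+.012*np.cos(th)]
    print(th,'side',proj(s,b),proj(s,k),'wrist',proj(w,b,True),proj(w,k,True))
o=ctrl.get_obs();print(o['eef_pos'],o['opening'],o['wrist_force'])
```

```text
250 [137, 139, 137, 138, 136, 139, 138, 140, 137, 137, 137, 122, 87, 46, 47, 47, 46, 40, 46, 46, 49, 45, 49, 47, 47, 45, 47, 47, 46, 50, 46, 49, 49, 48, 49, 49, 49, 49, 50, 52, 52, 50, 48, 55, 48, 54, 53, 53, 50, 51, 53, 52, 52, 53, 51, 53, 54, 56, 61, 92, 166, 230, 236, 236, 236, 235, 234, 235, 236, 235, 237, 236, 235, 236, 235]
257 [139, 138, 148, 158, 145, 138, 139, 138, 140, 139, 132, 90, 50, 43, 46, 48, 47, 47, 50, 51, 47, 45, 48, 47, 49, 51, 47, 47, 51, 49, 48, 49, 46, 50, 51, 51, 50, 54, 49, 50, 49, 49, 51, 53, 55, 54, 54, 53, 55, 53, 55, 51, 55, 55, 55, 54, 55, 52, 53, 54, 80, 149, 230, 234, 235, 235, 235, 236, 236, 235, 236, 236, 235, 236, 236]
263 [177, 176, 177, 179, 179, 178, 177, 178, 177, 181, 176, 148, 102, 57, 48, 50, 47, 48, 47, 48, 46, 50, 52, 43, 45, 48, 47, 46, 48, 49, 50, 49, 50, 49, 50, 48, 50, 51, 49, 51, 54, 49, 50, 48, 53, 51, 52, 51, 51, 53, 53, 53, 53, 55, 55, 52, 49, 55, 55, 74, 160, 223, 233, 237, 236, 235, 235, 235, 234, 235, 234, 235, 235, 235, 236]
226 [106, 102, 103, 102, 104, 110, 87, 29, 4, 19, 9, 15, 19, 5, 41, 90, 109, 106, 106, 103, 104, 104, 101
[... 397 characters left out ...]
107, 102, 103, 121, 134, 127, 112, 101, 103, 102, 103, 104, 106, 104, 102, 109, 106]
253 [150, 221, 247, 255, 255, 255, 255, 255, 255, 255, 197, 115, 119, 213, 255, 255, 253, 225, 164, 129, 108, 89, 87, 89]
259 [216, 78, 92, 96, 98, 100, 97, 99, 98, 90, 102, 130, 129, 114, 89, 77, 91, 115, 145, 127, 93, 156, 194, 189]
-0.05 side [[312.1696 229.8638]] [[315.4884 259.7322]] wrist [[312.4027 254.6946]] [[320.6304 208.45  ]]
0 side [[314.4502 230.1609]] [[315.7764 259.7744]] wrist [[321.8061 254.7758]] [[321.4677 208.4531]]
0.05 side [[316.7403 230.5492]] [[316.0649 259.8275]] wrist [[331.2069 254.6254]] [[322.3048 208.4442]]
[ 0.5928 -0.1446  0.1054] 0.7992400049497922 [ 0.4105  0.0847 -0.6289]
```

Lever ball now at side (314.5,231), wrist (321,257) – matches upright within ~0.005 rad. Retreat straight up and go over the plunger.

servo_tool(steps=[{"dx": 0, "dy": 0, "dz": 0.15, "wx": 0, "wy": 0, "wz": 0}, {"dx": 0, "dy": 0, "dz": 0.4, "wx": 0, "wy": 0, "wz": 0}, {"dx": 0, "dy": 0, "dz": 0.65, "wx": 0, "wy": 0, "wz": 0}, {"dx": 0, "dy": 0, "dz": 0.9, "wx": 0, "wy": 0, "wz": 0}, {"dx": 0, "dy": 0, "dz": 1, "wx": 0, "wy": 0, "wz": 0}])

```text
time_s: 7.27
eef_pos: [0.5945, -0.1454, 0.2096]
eef_rot: [0.003, 0.814, 0.581, 0.001]
wrist_force: [0.3, -0.5, 0.9]
opening: 0.797
grasp_force: 0.0
```

servo_tool(steps=[{"dx": 0, "dy": 0, "dz": 0.3, "wx": 0, "wy": 0, "wz": 0}, {"dx": -0.1, "dy": -0.25, "dz": 0.5, "wx": 0, "wy": 0, "wz": 0}, {"dx": -0.2, "dy": -0.5, "dz": 0.6, "wx": 0, "wy": 0, "wz": 0}, {"dx": -0.3, "dy": -0.75, "dz": 0.6, "wx": 0, "wy": 0, "wz": 0}, {"dx": -0.4, "dy": -1, "dz": 0.6, "wx": 0, "wy": 0, "wz": 0}], jaw=1)

```text
time_s: 7.68
eef_pos: [0.5527, -0.2457, 0.2661]
eef_rot: [0.001, 0.814, 0.581, 0.0]
wrist_force: [0.8, 0.2, -0.9]
opening: 1.003
grasp_force: 0.0
```

servo_tool(steps=[{"dx": 0, "dy": -0.12, "dz": 0, "wx": 0, "wy": 0, "wz": 0}, {"dx": 0, "dy": -0.12, "dz": 0, "wx": 0, "wy": 0, "wz": 0}, {"dx": 0, "dy": -0.12, "dz": 0, "wx": 0, "wy": 0, "wz": 0}, {"dx": 0, "dy": -0.12, "dz": 0, "wx": 0, "wy": 0, "wz": 0}, {"dx": 0, "dy": -0.12, "dz": 0, "wx": 0, "wy": 0, "wz": 0}])

```text
time_s: 8.1
eef_pos: [0.5531, -0.2553, 0.2651]
eef_rot: [-0.0, 0.814, 0.581, 0.0]
wrist_force: [0.7, 0.5, -0.0]
opening: 1.002
grasp_force: 0.0
```

Run:
```python
from h import *
np.set_printoptions(precision=4,suppress=True)
s=shot('side','s5');w=shot('wrist','w6');t=shot('top','t5')
o=ctrl.get_obs();print(o['eef_pos'],o['opening'],o['wrist_force'])
a=cv2.imread('pics/s5.png')[170:350,210:370];b=cv2.imread('pics/w6.png')[150:330,210:430]
cv2.imwrite('pics/c4.png',np.hstack([cv2.resize(a,(400,450),interpolation=2),cv2.resize(b,(400,450),interpolation=2)]))
print(proj(s,(.553,-.257,.231)),proj(w,(.553,-.257,.231),True))
```

```text
[ 0.5531 -0.2556  0.2654] 1.0025222160722613 [-0.6041 -0.3556 -0.3222]
[[291.2004 239.8391]] [[321.7839 213.5087]]
```

View pics/c4.png

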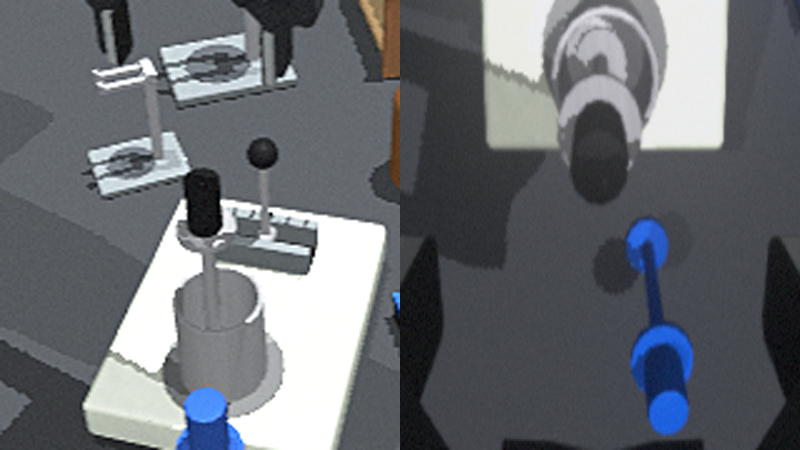

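Run:
```python
from h import *
np.set_printoptions(precision=4,suppress=True)
s=load('s5');w=load('w6');t=load('t5')
print('tri',tri(ray(s,291.2,241.2),ray(w,319.5,220,True)))
print('side z231',atz(s,291.2,241.2,.231),'wrist z231',atz(w,319.5,220,.231,True))
g=cv2.cvtColor(cv2.imread('pics/w6.png'),6)
for r in range(205,236,3): print(r,g[r,300:342:2].tolist())
gs=cv2.cvtColor(cv2.imread('pics/s5.png'),6)
for r in range(236,260,3): print(r,gs[r,280:304].tolist())
xd=np.array([.947,-.322])
for sgn,dd in((-1,.0425),(-1,.055),(1,.0425),(1,.055)):
  for z in(.265,.295,.305,.315): print(sgn,dd,z,proj(s,np.r_[np.array([.5531,-.2556])+sgn*dd*xd,z]))
```

```text
tri [ 0.5515 -0.2609  0.2319]
side z231 [ 0.5529 -0.2602  0.231 ] wrist z231 [ 0.5498 -0.2612  0.231 ]
205 [113, 99, 86, 50, 50, 54, 59, 59, 61, 61, 59, 64, 63, 61, 60, 53, 53, 110, 170, 164, 148]
208 [98, 99, 78, 49, 52, 55, 56, 56, 56, 57, 59, 59, 59, 58, 57, 62, 59, 65, 98, 100, 97]
211 [119, 100, 66, 47, 55, 53, 54, 55, 56, 54, 56, 57, 59, 54, 55, 49, 56, 54, 92, 99, 91]
214 [104, 117, 57, 47, 47, 47, 47, 44, 46, 50, 47, 50, 43, 48, 48, 48, 47, 50, 131, 98, 85]
217 [82, 86, 45, 43, 45, 43, 43, 47, 49, 46, 48, 45, 48, 42, 45, 48, 44, 68, 104, 81, 81]
220 [80, 77, 54, 39, 44, 40, 42, 46, 44, 43, 49, 42, 43, 46, 43, 45, 47, 56, 80, 80, 81]
223 [81, 82, 72, 46, 40, 42, 45, 40, 41, 42, 44, 47, 46, 40, 42, 45, 49, 69, 80, 81, 80]
226 [79, 78, 79, 66, 43, 41, 43, 40, 44, 38, 43, 45, 41, 38, 47, 50, 75, 81, 77, 82, 76]
229 [76, 77, 76, 77, 74, 67, 44, 39, 43, 37, 39, 38, 40, 46, 62, 74, 79, 80, 79, 79, 79]
232 [78, 78, 77, 79, 75, 76, 75, 75, 71, 70, 67, 72, 78, 77, 78, 77, 79, 78, 77, 77, 80]
235 [76, 75, 76, 76, 76, 78, 80, 78, 75, 77, 77, 77, 76, 78, 77, 75, 77, 77, 78, 78, 79]
236 [1
[... 768 characters left out ...]
57 [255, 255, 247, 255, 203, 0, 15, 22, 33, 24, 20, 33, 24, 30, 21, 28, 18, 11, 40, 203, 244, 236, 239, 208]
-1 0.0425 0.265 [[263.4402 218.5422]]
-1 0.0425 0.295 [[261.3117 202.9189]]
-1 0.0425 0.305 [[260.5751 197.5127]]
-1 0.0425 0.315 [[259.8244 192.0026]]
-1 0.055 0.265 [[255.8418 217.4192]]
-1 0.055 0.295 [[253.5081 201.83  ]]
-1 0.055 0.305 [[252.7007 196.4366]]
-1 0.055 0.315 [[251.8779 190.9398]]
1 0.0425 0.265 [[316.8156 226.431 ]]
1 0.0425 0.295 [[316.1793 210.5746]]
1 0.0425 0.305 [[315.9589 205.0818]]
1 0.0425 0.315 [[315.7341 199.4802]]
1 0.055 0.265 [[324.9253 227.6295]]
1 0.055 0.295 [[324.5235 211.7389]]
1 0.055 0.305 [[324.3843 206.2333]]
1 0.055 0.315 [[324.2424 200.6181]]
```

Wrist crop: grip top face centre ≈(319.6,215.5); side ≈(291,242), giving plunger axis ≈(0.5515,−0.259). Open tips ≈43 mm above the reported TCP, so I descend to TCP z≈0.167 and close.

servo_tool(steps=[{"dx": -0.015, "dy": -0.03, "dz": -0.15, "wx": 0, "wy": 0, "wz": 0}, {"dx": -0.015, "dy": -0.03, "dz": -0.4, "wx": 0, "wy": 0, "wz": 0}, {"dx": -0.015, "dy": -0.03, "dz": -0.65, "wx": 0, "wy": 0, "wz": 0}, {"dx": -0.015, "dy": -0.03, "dz": -0.88, "wx": 0, "wy": 0, "wz": 0}, {"dx": -0.015, "dy": -0.03, "dz": -0.98, "wx": 0, "wy": 0, "wz": 0}])

```text
time_s: 8.67
eef_pos: [0.5498, -0.2579, 0.1639]
eef_rot: [-0.002, 0.814, 0.581, -0.001]
wrist_force: [-0.2, 0.2, -0.1]
opening: 1.001
grasp_force: 0.0
```

servo_tool(steps=[{"dx": 0, "dy": 0, "dz": 0, "wx": 0, "wy": 0, "wz": 0}, {"dx": 0, "dy": 0, "dz": 0, "wx": 0, "wy": 0, "wz": 0}, {"dx": 0, "dy": 0, "dz": 0, "wx": 0, "wy": 0, "wz": 0}, {"dx": 0, "dy": 0, "dz": 0, "wx": 0, "wy": 0, "wz": 0}, {"dx": 0, "dy": 0, "dz": 0, "wx": 0, "wy": 0, "wz": 0}], jaw=0.1)

```text
time_s: 9.08
eef_pos: [0.5521, -0.2602, 0.1693]
eef_rot: [0.001, 0.814, 0.581, 0.0]
wrist_force: [0.3, -0.2, 0.2]
opening: 0.301
grasp_force: 0.0
```

servo_tool(steps=[{"dx": 0, "dy": 0, "dz": 0, "wx": 0, "wy": 0, "wz": 0}, {"dx": 0, "dy": 0, "dz": 0, "wx": 0, "wy": 0, "wz": 0}, {"dx": 0, "dy": 0, "dz": 0, "wx": 0, "wy": 0, "wz": 0}, {"dx": 0, "dy": 0, "dz": 0, "wx": 0, "wy": 0, "wz": 0}, {"dx": 0, "dy": 0, "dz": 0, "wx": 0, "wy": 0, "wz": 0}])

```text
time_s: 9.5
eef_pos: [0.5519, -0.2602, 0.1693]
eef_rot: [0.001, 0.814, 0.581, 0.0]
wrist_force: [-0.9, 1.3, 5.5]
opening: 0.26
grasp_force: 58.8
```

servo_tool(steps=[{"dx": 0, "dy": 0, "dz": 0.1, "wx": 0, "wy": 0, "wz": 0}, {"dx": 0, "dy": 0, "dz": 0.3, "wx": 0, "wy": 0, "wz": 0}, {"dx": 0, "dy": 0, "dz": 0.5, "wx": 0, "wy": 0, "wz": 0}, {"dx": 0, "dy": 0, "dz": 0.7, "wx": 0, "wy": 0, "wz": 0}, {"dx": 0, "dy": 0, "dz": 0.9, "wx": 0, "wy": 0, "wz": 0}])

```text
time_s: 9.92
eef_pos: [0.5511, -0.2595, 0.2587]
eef_rot: [-0.0, 0.814, 0.581, -0.0]
wrist_force: [0.1, -0.0, -1.8]
opening: 0.257
grasp_force: 59.0
```

servo_tool(steps=[{"dx": 0, "dy": 0, "dz": 0.15, "wx": 0, "wy": 0, "wz": 0}, {"dx": 0, "dy": 0, "dz": 0.3, "wx": 0, "wy": 0, "wz": 0}, {"dx": 0, "dy": 0, "dz": 0.4, "wx": 0, "wy": 0, "wz": 0}, {"dx": 0, "dy": 0, "dz": 0.4, "wx": 0, "wy": 0, "wz": 0}, {"dx": 0, "dy": 0, "dz": 0.4, "wx": 0, "wy": 0, "wz": 0}])

```text
time_s: 10.33
eef_pos: [0.5514, -0.2597, 0.2977]
eef_rot: [0.0, 0.814, 0.581, 0.0]
wrist_force: [-0.1, -0.4, -2.4]
opening: 0.262
grasp_force: 59.0
```

Run:
```python
from h import *
np.set_printoptions(precision=4,suppress=True)
s=shot('side','s6');w=shot('wrist','w7')
o=ctrl.get_obs();print(o['eef_pos'],o['opening'],o['wrist_force'],o['grasp_force'])
c=[cv2.imread('pics/s6.png')[60:300,200:360],cv2.imread('pics/w7.png')[100:340,210:430]]
cv2.imwrite('pics/c5.png',np.hstack([cv2.resize(c[0],(350,525),interpolation=2),cv2.resize(c[1],(450,525),interpolation=2)]))
for z in(.190,.325,.331,.371): print(z,proj(s,(.5519,-.2602,z)),proj(w,(.5519,-.2602,z),True))
```

```text
[ 0.5507 -0.2593  0.2961] 0.25740534363452433 [-0.5322  0.1242 -2.273 ] 59.027870893478394
0.19 [[292.2543 260.2353]] [[322.4875 189.3783]]
0.325 [[286.0435 191.9183]] [[323.5606 246.6183]]
0.331 [[285.7286 188.455 ]] [[323.6463 251.2781]]
0.371 [[283.5292 164.2625]] [[324.3969 292.6777]]
```

View pics/c5.png

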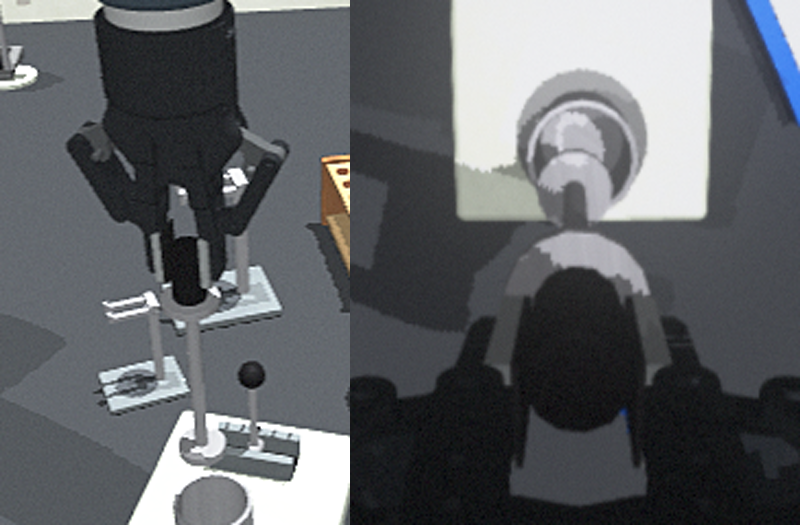

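Side crop: plunger hangs plumb, foot ≈(293,264), flange ≈(287,199), lever still upright; flange underside ≈ TCP+16 mm. Carry it to in front of the large stand, turning the jaws across the slot.

servo_tool(steps=[{"dx": -0.01, "dy": 0.1, "dz": 0.08, "wx": 0, "wy": 0, "wz": -0.015}, {"dx": -0.05, "dy": 0.3, "dz": 0.16, "wx": 0, "wy": 0, "wz": -0.03}, {"dx": -0.1, "dy": 0.5, "dz": 0.2, "wx": 0, "wy": 0, "wz": -0.05}, {"dx": -0.15, "dy": 0.75, "dz": 0.2, "wx": 0, "wy": 0, "wz": -0.065}, {"dx": -0.2, "dy": 1, "dz": 0.2, "wx": 0, "wy": 0, "wz": -0.083}])

```text
time_s: 10.85
eef_pos: [0.5305, -0.1588, 0.3163]
eef_rot: [-0.001, 0.883, 0.469, -0.0]
wrist_force: [0.3, 0.0, -1.9]
opening: 0.256
grasp_force: 59.0
```

servo_tool(steps=[{"dx": -0.04, "dy": 0.2, "dz": 0, "wx": 0, "wy": 0, "wz": -0.015}, {"dx": -0.08, "dy": 0.4, "dz": 0, "wx": 0, "wy": 0, "wz": -0.03}, {"dx": -0.12, "dy": 0.6, "dz": 0, "wx": 0, "wy": 0, "wz": -0.05}, {"dx": -0.16, "dy": 0.8, "dz": 0, "wx": 0, "wy": 0, "wz": -0.065}, {"dx": -0.2, "dy": 1, "dz": 0, "wx": 0, "wy": 0, "wz": -0.083}])

```text
time_s: 11.27
eef_pos: [0.5104, -0.0585, 0.3161]
eef_rot: [-0.001, 0.937, 0.35, -0.001]
wrist_force: [0.9, -0.5, -1.8]
opening: 0.259
grasp_force: 59.0
```

servo_tool(steps=[{"dx": -0.04, "dy": 0.2, "dz": 0, "wx": 0, "wy": 0, "wz": -0.015}, {"dx": -0.08, "dy": 0.4, "dz": 0, "wx": 0, "wy": 0, "wz": -0.03}, {"dx": -0.12, "dy": 0.6, "dz": 0, "wx": 0, "wy": 0, "wz": -0.05}, {"dx": -0.16, "dy": 0.8, "dz": 0, "wx": 0, "wy": 0, "wz": -0.065}, {"dx": -0.2, "dy": 1, "dz": 0, "wx": 0, "wy": 0, "wz": -0.083}])

```text
time_s: 11.68
eef_pos: [0.4903, 0.0414, 0.3162]
eef_rot: [-0.0, 0.974, 0.225, -0.001]
wrist_force: [-0.1, -0.2, -2.6]
opening: 0.258
grasp_force: 59.0
```

servo_tool(steps=[{"dx": -0.04, "dy": 0.2, "dz": 0, "wx": 0, "wy": 0, "wz": -0.015}, {"dx": -0.08, "dy": 0.4, "dz": 0, "wx": 0, "wy": 0, "wz": -0.03}, {"dx": -0.12, "dy": 0.6, "dz": 0, "wx": 0, "wy": 0, "wz": -0.05}, {"dx": -0.16, "dy": 0.8, "dz": 0, "wx": 0, "wy": 0, "wz": -0.065}, {"dx": -0.18, "dy": 1, "dz": 0, "wx": 0, "wy": 0, "wz": -0.083}])

```text
time_s: 12.1
eef_pos: [0.4721, 0.1414, 0.3162]
eef_rot: [-0.0, 0.995, 0.097, -0.001]
wrist_force: [-0.3, -0.1, -1.8]
opening: 0.263
grasp_force: 59.1
```

servo_tool(steps=[{"dx": 0, "dy": 0.05, "dz": 0, "wx": 0, "wy": 0, "wz": 0}, {"dx": 0, "dy": 0.1, "dz": 0, "wx": 0, "wy": 0, "wz": 0}, {"dx": 0, "dy": 0.1, "dz": 0, "wx": 0, "wy": 0, "wz": 0}, {"dx": 0, "dy": 0.1, "dz": 0, "wx": 0, "wy": 0, "wz": 0}, {"dx": 0, "dy": 0.1, "dz": 0, "wx": 0, "wy": 0, "wz": 0}])

```text
time_s: 12.52
eef_pos: [0.4734, 0.1496, 0.3172]
eef_rot: [0.0, 0.995, 0.098, -0.0]
wrist_force: [-0.3, 0.0, -1.8]
opening: 0.263
grasp_force: 59.2
```

Run:
```python
from h import *
np.set_printoptions(precision=4,suppress=True)
s=shot('side','s7');w=shot('wrist','w8');t=shot('top','t7')
o=ctrl.get_obs();print(o['eef_pos'],o['eef_rot'],o['opening'],o['q'])
xs=np.array([.98,.199]);ys=np.array([-.199,.98]);st=np.array([.561,.169])
for n,(a,b) in dict(tipL=(-.032,.02),tipR=(-.032,-.02),barL=(.046,.02),barR=(.046,-.02)).items():
    p=np.r_[st+a*xs+b*ys,.171]; print(n,p,proj(s,p),proj(w,p,True),proj(t,p))
S=cv2.imread('pics/s7.png')[60:240,230:350]; W=cv2.imread('pics/w8.png')
cv2.imwrite('pics/c6.png',np.hstack([cv2.resize(S,(320,480),interpolation=2),cv2.resize(W[80:400,160:480],(480,480),interpolation=2)]))
```

```text
[0.4734 0.1497 0.3174] [ 0.0001  0.9952  0.0975 -0.    ] 0.25995035415184964 [ 0.0668 -0.0761  1.6325 -0.0001  1.5853  1.4422]
tipL [0.5257 0.1822 0.171 ] [[278.7002 140.7913]] [[300.1371 126.6307]] [[227.3022 237.1366]]
tipR [0.5336 0.143  0.171 ] [[281.9127 148.3805]] [[338.4757 126.4288]] [[244.4763 234.1271]]
barL [0.6021 0.1978 0.171 ] [[309.1692 136.1069]] [[299.6871  53.5865]] [[222.8462 204.188 ]]
barR [0.6101 0.1586 0.171 ] [[313.2499 143.4368]] [[338.2448  53.3563]] [[239.7862 201.2621]]
```

View pics/c6.png

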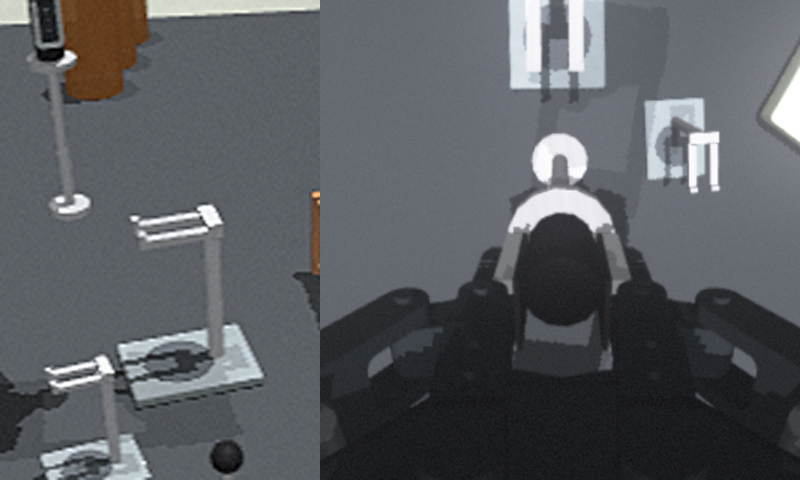

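Wrist crop: fork prongs' outer edges at ≈col 297 and 335, tips at row ≈128, foot centre ≈(319,187); the fork lies ~3 mm further +y than first estimated. I refine numerically.

Run:
```python
from h import *
np.set_printoptions(precision=4,suppress=True)
w=load('w8'); g=cv2.cvtColor(cv2.imread('pics/w8.png'),6)
xs=np.array([.981,.194]);ys=np.array([-.194,.981])
tcp=np.array([.4734,.1497])
for r in range(84,132,6):
    m=np.nonzero(g[r,285:350]>215)[0]+285
    if len(m)<4: print(r,m); continue
    gap=np.argmax(np.diff(m)); e=[m[0]-.5,m[gap]+.5,m[gap+1]-.5,m[-1]+.5]
    P=[atz(w,u,r,.165,True)[:2]-tcp for u in e]
    print(r,e,'lat mm',[round(float(p@ys)*1e3,1) for p in P],'fwd',round(float(P[0]@xs)*1e3,1))
print(g[120:134,303].tolist(),g[120:134,331].tolist())
for r in (128,129): print('tipfwd',r,(atz(w,303,r,.171,True)[:2]-tcp)@xs*1e3,(atz(w,331,r,.171,True)[:2]-tcp)@xs*1e3)
# foot
for z in(.19,.2,.206): print('axis foot',z,proj(w,np.r_[tcp,z],True))
for r in range(166,206,3):
    m=np.nonzero(g[r,295:345]>170)[0]+295; print(r,(m.min(),m.max(),len(m)) if len(m) else None,end=' ')
s=load('s7')
print();print('side axis foot',proj(s,np.r_[tcp,.2]),proj(s,np.r_[tcp,.335]))
gs=cv2.cvtColor(cv2.imread('pics/s7.png'),6)
for r in (95,105,115,125,130): print(r,gs[r,244:266].tolist())
```

```text
84 [np.float64(286.5), np.float64(306.5), np.float64(325.5), np.float64(335.5)] lat mm [36.5, 15.3, -4.7, -15.2] fwd 103.6
90 [np.float64(286.5), np.float64(306.5), np.float64(325.5), np.float64(335.5)] lat mm [36.5, 15.3, -4.7, -15.3] fwd 97.1
96 [np.float64(287.5), np.float64(306.5), np.float64(325.5), np.float64(334.5)] lat mm [35.5, 15.3, -4.7, -14.2] fwd 90.6
102 [np.float64(287.5), np.float64(306.5), np.float64(325.5), np.float64(334.5)] lat mm [35.5, 15.3, -4.7, -14.2] fwd 84.1
108 [np.float64(286.5), np.float64(306.5), np.float64(325.5), np.float64(334.5)] lat mm [36.6, 15.3, -4.7, -14.3] fwd 77.7
114 [np.float64(287.5), np.float64(306.5), np.float64(325.5), np.float64(334.5)] lat mm [35.6, 15.4, -4.7, -14.3] fwd 71.2
120 [np.float64(287.5), np.float64(306.5), np.float64(325.5), np.float64(335.5)] lat mm [35.6, 15.4, -4.8, -15.4] fwd 64.7
126 [np.float64(287.5), np.float64(306.5), np.float64(325.5), np.float64(335.5)] lat mm [35.7, 15.4, -4.8, -15.4] fwd 58.3
[246, 246, 243, 242, 243, 243, 241, 231, 201, 195, 193, 194, 197, 196] [245, 245, 243, 242, 242, 242, 232, 195, 131, 1
[... 596 characters left out ...]
np.int64(304), np.int64(335), 22) 199 (np.int64(306), np.int64(331), 12) 202 (np.int64(312), np.int64(327), 2) 205 (np.int64(316), np.int64(318), 3) 
side axis foot [[255.4869 137.7303]] [[248.2171  82.4088]]
95 [94, 74, 46, 44, 73, 109, 126, 116, 100, 69, 54, 56, 58, 67, 66, 64, 65, 67, 67, 67, 69, 69]
105 [96, 94, 101, 100, 94, 93, 102, 128, 118, 108, 93, 94, 96, 93, 96, 94, 92, 100, 97, 98, 99, 94]
115 [98, 93, 95, 100, 102, 96, 84, 100, 119, 120, 116, 106, 91, 94, 92, 96, 95, 95, 91, 97, 96, 95]
125 [92, 95, 92, 95, 98, 93, 92, 95, 97, 113, 121, 122, 110, 93, 94, 97, 95, 96, 96, 95, 100, 95]
130 [99, 96, 98, 95, 93, 95, 100, 95, 81, 97, 124, 123, 121, 110, 96, 94, 95, 96, 90, 96, 97, 94]
```

servo_tool(steps=[{"dx": -0.008, "dy": 0.039, "dz": -0.15, "wx": 0, "wy": 0, "wz": 0}, {"dx": -0.008, "dy": 0.039, "dz": -0.35, "wx": 0, "wy": 0, "wz": 0}, {"dx": -0.008, "dy": 0.039, "dz": -0.55, "wx": 0, "wy": 0, "wz": 0}, {"dx": -0.008, "dy": 0.039, "dz": -0.75, "wx": 0, "wy": 0, "wz": 0}, {"dx": -0.008, "dy": 0.039, "dz": -0.95, "wx": 0, "wy": 0, "wz": 0}])

```text
time_s: 13.08
eef_pos: [0.4726, 0.1538, 0.2217]
eef_rot: [0.0, 0.995, 0.098, 0.0]
wrist_force: [-0.0, -0.2, -1.8]
opening: 0.263
grasp_force: 59.3
```

servo_tool(steps=[{"dx": 0, "dy": 0, "dz": -0.2, "wx": 0, "wy": 0, "wz": 0}, {"dx": 0, "dy": 0, "dz": -0.4, "wx": 0, "wy": 0, "wz": 0}, {"dx": 0, "dy": 0, "dz": -0.55, "wx": 0, "wy": 0, "wz": 0}, {"dx": 0, "dy": 0, "dz": -0.55, "wx": 0, "wy": 0, "wz": 0}, {"dx": 0, "dy": 0, "dz": -0.55, "wx": 0, "wy": 0, "wz": 0}])

```text
time_s: 13.5
eef_pos: [0.472, 0.1539, 0.1671]
eef_rot: [-0.0, 0.995, 0.098, -0.001]
wrist_force: [0.2, 0.5, -0.3]
opening: 0.26
grasp_force: 59.1
```

```bash
cat > fork.py <<'E'
from h import *
import sys
np.set_printoptions(precision=4,suppress=True)
f=sys.argv[1]; s=shot('side','s'+f);w=shot('wrist','w'+f)
o=ctrl.get_obs();print(o['eef_pos'],o['opening'],o['wrist_force'],o['q'])
tcp=np.array(o['eef_pos'][:2]); xs=np.array([.981,.194]);ys=np.array([-.194,.981])
g=cv2.cvtColor(cv2.imread(f'pics/w{f}.png'),6)
for x,n in((-.032,'tip'),(.046,'bar')):
    st=np.array(sys.argv[2].split(','),float)
    for b in(-.02,-.01,.01,.02): print(n,b,proj(w,np.r_[st+x*xs+b*ys,.171],True),proj(s,np.r_[st+x*xs+b*ys,.171]))
for z in(.165,.171,.181): print('axis',z,proj(w,np.r_[tcp,z],True),proj(s,np.r_[tcp,z]))
E
python3 fork.py a .5597,.1718
python3 - <<'E'
from h import *
g=cv2.cvtColor(cv2.imread('pics/wa.png'),6)
for r in range(100,260,6):
    m=(g[r,250:390]>200).astype(int); d=np.flatnonzero(np.diff(np.r_[0,m,0]))+250; print(r,d.tolist())
E
```

```text
[0.4735 0.1542 0.1688] 0.25899323334458074 [ 0.1696 -0.5299 -0.3395] [ 0.0759  0.0316  1.8264 -0.      1.2815  1.4508]
tip -0.02 [[355.6479 134.7241]] [[281.318  147.8153]]
tip -0.01 [[338.1356 134.5012]] [[280.5236 145.8802]]
tip 0.01 [[302.8907 134.4747]] [[278.9703 142.0968]]
tip 0.02 [[285.3828 134.6712]] [[278.211  140.2472]]
bar -0.02 [[355.4507   4.2674]] [[312.636  142.9662]]
bar -0.01 [[338.1063   3.6828]] [[311.6195 141.0966]]
bar 0.01 [[303.2174   3.6577]] [[309.6315 137.44  ]]
bar 0.02 [[285.8759   4.2172]] [[308.6593 135.6518]]
axis 0.165 [[321.3928 224.7072]] [[257.2943 149.7401]]
axis 0.171 [[321.4118 227.995 ]] [[257.0095 147.5673]]
axis 0.181 [[321.4461 233.935 ]] [[256.5305 143.9118]]
100 [286, 302, 339, 354]
106 [286, 302, 339, 354]
112 [287, 302, 339, 354]
118 [287, 302, 339, 354]
124 [287, 288, 300, 302]
130 [286, 288, 289, 302, 341, 350, 351, 355]
136 []
142 []
148 []
154 []
160 []
166 []
172 [318, 321, 322, 323]
178 [308, 313, 319, 320, 330, 331]
184 [307, 315]
190 [308, 314, 327, 337]
196 [307, 314, 327, 335]
202 []
208 []
214 []
220 []
226 []
232 []
238 []
244 []
250 []
256 []
```

Run:
```python
from h import *
np.set_printoptions(precision=2,suppress=True)
s=load('sa'); gs=cv2.cvtColor(cv2.imread('pics/sa.png'),6); tcp=np.array([.4732,.154])
for d in(.0157,-.115,-.1193+.008,-.1193): print(d,proj(s,np.r_[tcp,.168+d]))
for d in(.0157+.003,): print('flange edges',proj(s,np.r_[tcp+[-.02,0],.168+d]),proj(s,np.r_[tcp+[.02,0],.168+d]))
for r in range(128,156,2): print(r,gs[r,242:274].tolist())
for r in range(176,200,2): print(r,gs[r,250:278].tolist())
w=load('wa'); print(proj(w,np.r_[tcp,.057],True))
print(ctrl.get_obs()['wrist_force'])
```

```text
0.0157 [[256.29 142.95]]
-0.115 [[262.17 187.73]]
-0.11130000000000001 [[262.01 186.55]]
-0.1193 [[262.34 189.09]]
flange edges [[247.76 142.32]] [[264.52 141.37]]
128 [97, 98, 96, 95, 98, 97, 97, 72, 101, 126, 78, 28, 50, 54, 34, 27, 81, 116, 103, 97, 98, 100, 95, 96, 95, 96, 96, 98, 98, 100, 96, 94]
130 [98, 97, 95, 95, 94, 99, 100, 66, 87, 134, 99, 19, 33, 38, 29, 30, 58, 111, 115, 93, 94, 97, 98, 97, 97, 96, 95, 95, 99, 99, 98, 97]
132 [95, 96, 96, 94, 98, 97, 96, 77, 54, 111, 104, 37, 34, 31, 33, 31, 42, 105, 124, 97, 96, 96, 94, 99, 99, 97, 94, 92, 102, 98, 100, 96]
134 [98, 101, 98, 94, 96, 100, 95, 103, 78, 109, 112, 55, 28, 35, 37, 31, 27, 102, 126, 104, 98, 97, 98, 93, 99, 98, 95, 97, 94, 99, 95, 95]
136 [98, 96, 96, 96, 94, 94, 96, 99, 73, 105, 123, 72, 27, 27, 33, 31, 27, 75, 107, 105, 97, 97, 97, 96, 99, 94, 97, 96, 95, 97, 98, 94]
138 [98, 96, 95, 96, 96, 100, 96, 101, 71, 75, 125, 97, 14, 36, 72, 75, 81, 112, 154, 150, 109, 88, 91, 92, 94, 98, 103, 96, 98, 96, 97, 95]
140 [97, 96, 93, 93, 101, 93, 94, 117, 126, 76, 14, 62, 81, 59, 37, 26, 0, 0, 0, 182, 246, 249, 190, 8
[... 1923 characters left out ...]
190 [97, 100, 98, 96, 94, 92, 109, 137, 251, 255, 255, 250, 235, 238, 236, 225, 160, 103, 105, 101, 94, 95, 94, 90, 142, 176, 176, 170]
192 [96, 96, 92, 100, 93, 94, 96, 112, 119, 112, 114, 114, 111, 115, 116, 117, 105, 88, 83, 90, 97, 94, 99, 85, 101, 157, 180, 174]
194 [97, 97, 95, 96, 98, 95, 96, 93, 93, 96, 89, 92, 87, 81, 81, 150, 252, 255, 255, 243, 136, 68, 81, 78, 63, 120, 179, 184]
196 [94, 93, 91, 89, 86, 86, 81, 83, 79, 146, 191, 219, 255, 255, 255, 225, 200, 248, 249, 251, 236, 134, 69, 81, 57, 48, 73, 74]
198 [146, 193, 220, 255, 255, 255, 255, 255, 251, 197, 173, 124, 99, 105, 103, 105, 87, 253, 255, 250, 255, 240, 134, 75, 92, 71, 94, 163]
[[321.28 187.52]]
[ 0.17 -0.53 -0.34]
```

servo_tool(steps=[{"dx": 0.09, "dy": 0.018, "dz": 0, "wx": 0, "wy": 0, "wz": 0}, {"dx": 0.18, "dy": 0.036, "dz": 0, "wx": 0, "wy": 0, "wz": 0}, {"dx": 0.27, "dy": 0.054, "dz": 0, "wx": 0, "wy": 0, "wz": 0}, {"dx": 0.36, "dy": 0.072, "dz": 0, "wx": 0, "wy": 0, "wz": 0}, {"dx": 0.44, "dy": 0.09, "dz": 0, "wx": 0, "wy": 0, "wz": 0}])

```text
time_s: 14.02
eef_pos: [0.5179, 0.1635, 0.1677]
eef_rot: [0.0, 0.995, 0.098, 0.0]
wrist_force: [-0.2, 0.2, -1.2]
opening: 0.262
grasp_force: 59.2
```

servo_tool(steps=[{"dx": 0.1, "dy": 0.02, "dz": 0, "wx": 0, "wy": 0, "wz": 0}, {"dx": 0.2, "dy": 0.04, "dz": 0, "wx": 0, "wy": 0, "wz": 0}, {"dx": 0.3, "dy": 0.06, "dz": 0, "wx": 0, "wy": 0, "wz": 0}, {"dx": 0.4, "dy": 0.08, "dz": 0, "wx": 0, "wy": 0, "wz": 0}, {"dx": 0.445, "dy": 0.09, "dz": 0, "wx": 0, "wy": 0, "wz": 0}])

```text
time_s: 14.43
eef_pos: [0.5625, 0.1725, 0.1673]
eef_rot: [0.0, 0.995, 0.098, 0.0]
wrist_force: [0.4, 0.2, -1.4]
opening: 0.259
grasp_force: 59.2
```

```bash
python3 fork.py b .5597,.1718
python3 - <<'E'
from h import *
g=cv2.cvtColor(cv2.imread('pics/wb.png'),6)
for r in range(90,300,8):
    m=(g[r,260:384]>185).astype(int); d=np.flatnonzero(np.diff(np.r_[0,m,0]))+260; print(r,d.tolist())
E
```

```text
[0.5617 0.1724 0.1672] 0.2588387151216388 [ 0.3995  0.2637 -1.6195] [ 0.096   0.2344  1.6022 -0.      1.3053  1.4704]
tip -0.02 [[352.3769 279.638 ]] [[281.318  147.8153]]
tip -0.01 [[336.9841 279.8255]] [[280.5236 145.8802]]
tip 0.01 [[306.0343 279.8106]] [[278.9703 142.0968]]
tip 0.02 [[290.6291 279.608 ]] [[278.211  140.2472]]
bar -0.02 [[356.6723 158.4544]] [[312.636  142.9662]]
bar -0.01 [[339.2692 158.2972]] [[311.6195 141.0966]]
bar 0.01 [[304.2221 158.2486]] [[309.6315 137.44  ]]
bar 0.02 [[286.8001 158.3576]] [[308.6593 135.6518]]
axis 0.165 [[321.2409 227.4309]] [[293.4818 144.0075]]
axis 0.171 [[321.2542 230.8084]] [[293.3266 141.8542]]
axis 0.181 [[321.2783 236.9099]] [[293.0655 138.2323]]
90 []
98 []
106 []
114 []
122 [276, 365]
130 [276, 365]
138 [276, 365]
146 [276, 313, 329, 365]
154 [276, 304, 339, 342, 344, 365]
162 [277, 364]
170 [277, 366]
178 [277, 365]
186 [278, 304, 313, 315, 325, 334, 338, 365]
194 [278, 305, 313, 314, 326, 335, 338, 365]
202 [278, 305, 337, 364]
210 [279, 300, 303, 339, 343, 364]
218 [288, 291, 293, 348, 351, 354]
226 [288, 306, 335, 354]
234 [286, 289, 341, 344]
242 []
250 []
258 []
266 []
274 []
282 []
290 []
298 []
```

Centred in the slot (flange cols 303–339, slot 305–337 in the wrist image). Lower gently.

servo_tool(steps=[{"dx": 0, "dy": 0, "dz": -0.03, "wx": 0, "wy": 0, "wz": 0}, {"dx": 0, "dy": 0, "dz": -0.06, "wx": 0, "wy": 0, "wz": 0}, {"dx": 0, "dy": 0, "dz": -0.1, "wx": 0, "wy": 0, "wz": 0}, {"dx": 0, "dy": 0, "dz": -0.13, "wx": 0, "wy": 0, "wz": 0}, {"dx": 0, "dy": 0, "dz": -0.15, "wx": 0, "wy": 0, "wz": 0}])

```text
time_s: 14.95
eef_pos: [0.5603, 0.1722, 0.1518]
eef_rot: [-0.0, 0.995, 0.098, -0.0]
wrist_force: [-0.6, 0.1, -1.6]
opening: 0.257
grasp_force: 59.2
```

servo_tool(steps=[{"dx": 0, "dy": 0, "dz": -0.005, "wx": 0, "wy": 0, "wz": 0}, {"dx": 0, "dy": 0, "dz": -0.01, "wx": 0, "wy": 0, "wz": 0}, {"dx": 0, "dy": 0, "dz": -0.015, "wx": 0, "wy": 0, "wz": 0}, {"dx": 0, "dy": 0, "dz": -0.015, "wx": 0, "wy": 0, "wz": 0}, {"dx": 0, "dy": 0, "dz": -0.015, "wx": 0, "wy": 0, "wz": 0}])

```text
time_s: 15.37
eef_pos: [0.5611, 0.1723, 0.1512]
eef_rot: [0.0, 0.995, 0.098, 0.0]
wrist_force: [0.8, 0.3, -1.7]
opening: 0.257
grasp_force: 59.2
```

servo_tool(steps=[{"dx": 0, "dy": 0, "dz": -0.005, "wx": 0, "wy": 0, "wz": 0}, {"dx": 0, "dy": 0, "dz": -0.01, "wx": 0, "wy": 0, "wz": 0}, {"dx": 0, "dy": 0, "dz": -0.01, "wx": 0, "wy": 0, "wz": 0}, {"dx": 0, "dy": 0, "dz": -0.01, "wx": 0, "wy": 0, "wz": 0}, {"dx": 0, "dy": 0, "dz": -0.01, "wx": 0, "wy": 0, "wz": 0}])

```text
time_s: 15.78
eef_pos: [0.5609, 0.1723, 0.15]
eef_rot: [0.0, 0.995, 0.098, -0.0]
wrist_force: [-0.5, 0.8, -1.8]
opening: 0.263
grasp_force: 59.2
```

servo_tool(steps=[{"dx": 0, "dy": 0, "dz": -0.005, "wx": 0, "wy": 0, "wz": 0}, {"dx": 0, "dy": 0, "dz": -0.01, "wx": 0, "wy": 0, "wz": 0}, {"dx": 0, "dy": 0, "dz": -0.01, "wx": 0, "wy": 0, "wz": 0}, {"dx": 0, "dy": 0, "dz": -0.01, "wx": 0, "wy": 0, "wz": 0}, {"dx": 0, "dy": 0, "dz": -0.01, "wx": 0, "wy": 0, "wz": 0}])

```text
time_s: 16.2
eef_pos: [0.5611, 0.1723, 0.1494]
eef_rot: [0.0, 0.995, 0.098, 0.0]
wrist_force: [-1.8, 0.7, 2.4]
opening: 0.264
grasp_force: 59.6
```

Contact at the expected height (flange underside 0.165). Release.

servo_tool(steps=[{"dx": 0, "dy": 0, "dz": 0, "wx": 0, "wy": 0, "wz": 0}, {"dx": 0, "dy": 0, "dz": 0, "wx": 0, "wy": 0, "wz": 0}, {"dx": 0, "dy": 0, "dz": 0, "wx": 0, "wy": 0, "wz": 0}, {"dx": 0, "dy": 0, "dz": 0, "wx": 0, "wy": 0, "wz": 0}, {"dx": 0, "dy": 0, "dz": 0, "wx": 0, "wy": 0, "wz": 0}], jaw=0.7)

```text
time_s: 16.62
eef_pos: [0.5609, 0.1723, 0.1489]
eef_rot: [-0.0, 0.995, 0.098, -0.0]
wrist_force: [-0.4, -1.2, 0.0]
opening: 0.701
grasp_force: 0.0
```

servo_tool(steps=[{"dx": 0, "dy": 0, "dz": 0.1, "wx": 0, "wy": 0, "wz": 0}, {"dx": 0, "dy": 0, "dz": 0.3, "wx": 0, "wy": 0, "wz": 0}, {"dx": 0, "dy": 0, "dz": 0.5, "wx": 0, "wy": 0, "wz": 0}, {"dx": 0, "dy": 0, "dz": 0.75, "wx": 0, "wy": 0, "wz": 0}, {"dx": 0, "dy": 0, "dz": 1, "wx": 0, "wy": 0, "wz": 0}])

```text
time_s: 17.03
eef_pos: [0.5607, 0.1723, 0.2505]
eef_rot: [-0.0, 0.995, 0.098, -0.0]
wrist_force: [0.3, 0.3, 0.3]
opening: 0.704
grasp_force: 0.0
```

servo_tool(steps=[{"dx": -0.2, "dy": -0.05, "dz": 0.1, "wx": 0, "wy": 0, "wz": 0}, {"dx": -0.4, "dy": -0.1, "dz": 0.1, "wx": 0, "wy": 0, "wz": 0}, {"dx": -0.6, "dy": -0.15, "dz": 0.1, "wx": 0, "wy": 0, "wz": 0}, {"dx": -0.8, "dy": -0.2, "dz": 0.1, "wx": 0, "wy": 0, "wz": 0}, {"dx": -0.9, "dy": -0.2, "dz": 0.1, "wx": 0, "wy": 0, "wz": 0}])

```text
time_s: 17.45
eef_pos: [0.4694, 0.1519, 0.2598]
eef_rot: [0.0, 0.995, 0.098, 0.0]
wrist_force: [0.2, 0.4, -0.2]
opening: 0.699
grasp_force: 0.0
```

Run:
```python
from h import *
np.set_printoptions(precision=2,suppress=True)
s=shot('side','sc');w=shot('wrist','wc');t=shot('top','tc')
print(ctrl.get_obs()['time_s'],ctrl.get_obs()['wrist_force'])
a=np.array([.5615,.1723])
for z in(.03,.038,.165,.206): print(z,proj(s,np.r_[a,z]),proj(w,np.r_[a,z],True),proj(t,np.r_[a,z]))
gs=cv2.cvtColor(cv2.imread('pics/sc.png'),6)
for r in list(range(126,150,2))+list(range(156,196,4)): print(r,gs[r,276:316].tolist())
print('lever')
for r in (231,241,250,259): print(r,gs[r,304:328].tolist())
# untouched things: compare with first image
for f,g0 in(('s0','sc'),('t0','tc')):
    d=cv2.absdiff(cv2.imread(f'pics/{f}.png'),cv2.imread(f'pics/{g0}.png')).max(2)
    m=cv2.morphologyEx((d>60).astype(np.uint8),cv2.MORPH_OPEN,np.ones((3,3)))
    print(f,[x.tolist() for x in cv2.connectedComponentsWithStats(m)[2][1:] ])
```

```text
17.6 [-0.19 -0.86  0.5 ]
0.03 [[296.64 188.87]] [[320.05  97.02]] [[244.07 227.25]]
0.038 [[296.46 186.39]] [[320.03  96.58]] [[243.5  226.98]]
0.165 [[293.4  144.03]] [[319.65  86.02]] [[233.15 222.03]]
0.206 [[292.32 129.02]] [[319.44  80.2 ]] [[229.2  220.14]]
126 [97, 98, 96, 97, 94, 95, 100, 94, 95, 95, 96, 96, 96, 101, 90, 52, 45, 41, 38, 54, 89, 102, 98, 96, 95, 96, 95, 96, 92, 99, 91, 92, 95, 95, 93, 98, 99, 96, 93, 93]
128 [96, 95, 93, 96, 96, 99, 100, 97, 95, 96, 95, 90, 53, 32, 34, 30, 36, 35, 45, 39, 35, 53, 87, 96, 94, 97, 98, 95, 97, 97, 98, 97, 102, 99, 93, 96, 97, 94, 96, 96]
130 [99, 95, 97, 97, 93, 97, 95, 92, 101, 98, 99, 101, 74, 12, 24, 24, 32, 34, 29, 17, 19, 22, 79, 102, 94, 95, 99, 94, 99, 94, 96, 98, 95, 96, 96, 97, 99, 95, 96, 97]
132 [99, 96, 101, 95, 93, 95, 98, 96, 99, 96, 93, 101, 73, 13, 14, 28, 20, 22, 21, 25, 17, 15, 78, 100, 99, 99, 98, 99, 98, 97, 95, 94, 98, 95, 101, 99, 94, 97, 98, 100]
134 [97, 96, 94, 95, 93, 93, 97, 98, 99, 95, 92, 101, 77, 28, 22, 21, 20, 18, 21, 10, 22, 3, 75, 105, 98, 92, 95, 96, 92, 96, 93, 95, 98, 98, 94, 97, 95, 98, 95, 9
[... 3730 characters left out ...]
 871], [249, 99, 5, 3, 15], [59, 107, 4, 8, 26], [287, 127, 14, 22, 175], [296, 185, 7, 3, 21], [286, 195, 7, 4, 27], [278, 197, 6, 4, 24], [239, 218, 3, 3, 9], [96, 227, 10, 9, 47], [293, 228, 11, 9, 65], [310, 230, 11, 7, 63], [107, 235, 3, 3, 9], [88, 239, 19, 25, 266], [281, 245, 30, 23, 353], [314, 253, 3, 4, 12], [57, 264, 34, 18, 235], [288, 269, 9, 9, 56]]
t0 [[370, 212, 3, 4, 12], [224, 215, 13, 12, 125], [364, 215, 3, 3, 9], [413, 223, 7, 7, 31], [423, 224, 7, 12, 62], [156, 226, 49, 174, 2649], [245, 226, 4, 4, 15], [81, 230, 34, 170, 2508], [113, 230, 76, 59, 3954], [244, 232, 9, 17, 115], [407, 233, 7, 11, 55], [417, 236, 3, 3, 9], [223, 248, 12, 25, 162], [233, 253, 12, 6, 54]]
```

The plunger hangs plumb in the fork (side: grip ≈(293,130), stem 294.6→296.4 over rows 156–180, as a vertical at height 0.165 should). The lever pixels are unchanged at upright, and no image differences appear at the bottle, rack or slide box. Hand in.

```bash
python3 -c "
from bench import workorder
print(workorder.hand_in())"
```

```text
the job is handed in; nothing more can be done
None
```

The job is handed in: the lever stands at idle to within about 0.01 rad, and the steel plunger hangs straight in the larger stand's fork, released. The images show no change at the bottle, rack or slide box, and it took about 18 s of the 70 s allowed.

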